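# Scrape a resin printer's build plate clean and lay it out to dry

## Task

Clean the resin chips off the build plate: swing the clamp lever fully shut over the plate and pull the waste drawer fully open, then, with the plate kept clamped, push every chip off the plate into the drawer with the scraper block; a chip that lands elsewhere must end up in the drawer too. After that swing the clamp lever fully open, and finish with the plate lying face up in the middle of the grey drying mat, the scraper lying in the middle of the black tool pad, and the drawer fully shut with all the chips in it. Leave the other things on the bench where they are.

Things in the scene. Friction and masses are not known exactly. Their poses are not given: they have to be found in the camera images.
- plate: aluminium build plate, loose, 0.24 kg, in its nest on the station. Top slab 140 (its x) x 64 (its y) x 8 mm on a foot 110 x 48 x 6 mm; origin: centre of the foot's underside, z up through the work face. Starts at station x -58, z 85 mm, overhanging the drawer end by 8 mm; the foot sits between 5 mm lips. Its 64 mm wide sides can be gripped: the deck is free for 45 mm beside them.
- station: fixed scraping station: box 220 (its x, -120 to +100) x 160 (its y) mm with a flat deck 85 mm above the table. Origin on the table, z up. The drawer end is its -x, pointing roughly to world -y. Axes parallel to the nested plate's. Beside the plate's rear end a black pivot block (30 mm square, 15 mm high on the deck) at station x 0, y +50 mm carries the clamp lever.
- drawer (a joint): travel of the station's waste drawer along station -x: 0 fully shut, 0.12 m fully open. Stiff slide: about 1 N, it stays where left.
- drawer_handle (a point): middle of the drawer's handle: round steel bar 10 mm thick, 90 mm long along station y, 62 mm above the table, 50 mm out from the drawer front; can be pinched from above. Moves with the drawer; axes as the station's.
- drawer_in (a point): centre of the drawer's inner floor, 10 mm above the table; inside 154 (station x) x 128 (station y) mm, walls to 60 mm and the front to 71 mm above the table. Moves with the drawer; axes as the station's. Fully open, the drawer lies uncovered for 110 mm out from the station's end.
- clamp (a joint): clamp lever's angle about its upright hinge: 0 shut (arm across the plate's rear end towards station -y, 2 mm above the plate, which then cannot be lifted), 1.75 rad fully open (arm towards station +x). The arm's direction in the station frame is (sin, -cos) of the angle. Friction of 0.06 N m holds it where it is left.
- clamp_hinge (a point): on the lever's upright hinge axis at mid-height of the arm, 105 mm above the table.
- clamp_knob (a point): mid-height of the lever's black upright knob at the arm's end, 107 mm from the hinge axis: a cylinder 16 mm across, from 108 to 144 mm above the table. The arm is flat steel 18 mm wide, from 102 to 110 mm above the table; when shut it covers station x -9 to +9 mm.
- scraper: scraper block, yellow plastic with steel edges along all four long edges (any long face may be down): 48 mm long (its y) x 36 x 36 mm, 0.12 kg; narrower than the plate, so it can take several strokes. Origin: its centre. Starts on the tool pad.
- pad_top (a point): centre of the top of the tool pad, a fixed black rubber sheet 130 (x) x 150 (y) x 3 mm on the robot's right; its top is 3 mm above the table.
- mat_top (a point): centre of the top of the drying mat, a fixed grey fabric sheet 200 (x) x 130 (y) x 3 mm on the robot's left; its top is 3 mm above the table.
- chip0: loose chip of cured blue resin, 14 x 10 x 9 mm (with a 2 mm nib on top), 14 g, origin at its centre; three to six such chips lie on the front half of the plate's face, the half nearer the drawer (plate x -60 to -8 mm).
- chip1: loose chip of cured blue resin, 12 x 11 x 9 mm (with a 2 mm nib on top), 14 g, origin at its centre; three to six such chips lie on the front half of the plate's face, the half nearer the drawer (plate x -60 to -8 mm).
- chip2: loose chip of cured blue resin, 14 x 11 x 9 mm (with a 2 mm nib on top), 14 g, origin at its centre; three to six such chips lie on the front half of the plate's face, the half nearer the drawer (plate x -60 to -8 mm).
- chip3: loose chip of cured blue resin, 14 x 10 x 9 mm (with a 2 mm nib on top), 14 g, origin at its centre; three to six such chips lie on the front half of the plate's face, the half nearer the drawer (plate x -60 to -8 mm).
- chip4: loose chip of cured blue resin, 12 x 11 x 9 mm (with a 2 mm nib on top), 14 g, origin at its centre; three to six such chips lie on the front half of the plate's face, the half nearer the drawer (plate x -60 to -8 mm).
- chip5: loose chip of cured blue resin, 14 x 11 x 9 mm (with a 2 mm nib on top), 14 g, origin at its centre; three to six such chips lie on the front half of the plate's face, the half nearer the drawer (plate x -60 to -8 mm).
- spray: bystander, not part of the job: white spray bottle, 68 mm across, 185 mm high; origin at its underside.
- jar: bystander, not part of the job: amber jar, 64 mm across, 100 mm high; origin at its underside.
- spatula: bystander, not part of the job: orange plastic spatula, 200 mm long, lying; origin at its underside.
- tape: bystander, not part of the job: roll of tape, 84 mm across, 20 mm high; origin at its underside.
- beaker: bystander, not part of the job: clear beaker, 70 mm across, 85 mm high; origin at its underside.
- bracket: bystander, not part of the job: blue printed L-bracket, 50 x 35 mm, 40 mm high; origin at its underside.
Not all that is in view belongs to the job. What is shaped like the part that bears pad_top but pink is not meant.

How it is judged:
On the way, in this order (a step that is already met when the one before it is completed fails the run):
1. the clamp lever is shut over the plate (under 0.1 rad) and the drawer is open (over 0.1 m) (value of joint clamp below 0.1 rad and value of joint drawer above 0.1 m and distance of plate from where it was at the start of the episode below 0.01 m), for 0.2 s.
2. the scraper, in the gripper, pushes against a chip while the plate is clamped (value of joint clamp below 0.1 rad and contact force between the fingers and scraper above 0.5 N and (contact force between scraper and chip0 above 0.02 N or contact force between scraper and chip1 above 0.02 N or contact force between scraper and chip2 above 0.02 N or contact force between scraper and chip3 above 0.02 N or contact force between scraper and chip4 above 0.02 N or contact force between scraper and chip5 above 0.02 N)), for 0.02 s.
3. every chip is in the drawer, the plate still clamped (x of chip0 in the frame of drawer_in between -0.078 and 0.078 m and y of chip0 in the frame of drawer_in between -0.066 and 0.066 m and z of chip0 in the frame of drawer_in between -0.004 and 0.045 m and x of chip1 in the frame of drawer_in between -0.078 and 0.078 m and y of chip1 in the frame of drawer_in between -0.066 and 0.066 m and z of chip1 in the frame of drawer_in between -0.004 and 0.045 m and x of chip2 in the frame of drawer_in between -0.078 and 0.078 m and y of chip2 in the frame of drawer_in between -0.066 and 0.066 m and z of chip2 in the frame of drawer_in between -0.004 and 0.045 m and x of chip3 in the frame of drawer_in between -0.078 and 0.078 m and y of chip3 in the frame of drawer_in between -0.066 and 0.066 m and z of chip3 in the frame of drawer_in between -0.004 and 0.045 m and x of chip4 in the frame of drawer_in between -0.078 and 0.078 m and y of chip4 in the frame of drawer_in between -0.066 and 0.066 m and z of chip4 in the frame of drawer_in between -0.004 and 0.045 m and x of chip5 in the frame of drawer_in between -0.078 and 0.078 m and y of chip5 in the frame of drawer_in between -0.066 and 0.066 m and z of chip5 in the frame of drawer_in between -0.004 and 0.045 m and value of joint clamp below 0.1 rad), for 0.2 s.
4. the clamp lever is swung open again (over 1.4 rad) (value of joint clamp above 1.4 rad), for 0.2 s.
At the end, for the whole second after the job is handed in: all chips inside the drawer, drawer shut to within 8 mm, clamp lever open beyond 1.4 rad, plate flat and face up at rest on the drying mat with its centre within 50 mm of the mat's, scraper lying at rest on the tool pad with its centre within 55 mm of the pad's (x of chip0 in the frame of drawer_in between -0.078 and 0.078 m and y of chip0 in the frame of drawer_in between -0.066 and 0.066 m and z of chip0 in the frame of drawer_in between -0.004 and 0.045 m and x of chip1 in the frame of drawer_in between -0.078 and 0.078 m and y of chip1 in the frame of drawer_in between -0.066 and 0.066 m and z of chip1 in the frame of drawer_in between -0.004 and 0.045 m and x of chip2 in the frame of drawer_in between -0.078 and 0.078 m and y of chip2 in the frame of drawer_in between -0.066 and 0.066 m and z of chip2 in the frame of drawer_in between -0.004 and 0.045 m and x of chip3 in the frame of drawer_in between -0.078 and 0.078 m and y of chip3 in the frame of drawer_in between -0.066 and 0.066 m and z of chip3 in the frame of drawer_in between -0.004 and 0.045 m and x of chip4 in the frame of drawer_in between -0.078 and 0.078 m and y of chip4 in the frame of drawer_in between -0.066 and 0.066 m and z of chip4 in the frame of drawer_in between -0.004 and 0.045 m and x of chip5 in the frame of drawer_in between -0.078 and 0.078 m and y of chip5 in the frame of drawer_in between -0.066 and 0.066 m and z of chip5 in the frame of drawer_in between -0.004 and 0.045 m and value of joint drawer below 0.008 m and value of joint clamp above 1.4 rad and horizontal distance between plate and mat_top below 0.05 m and z of plate in the frame of mat_top between -0.006 and 0.012 m and angle between plate's own z axis and vertical below 0.12 rad and linear speed of each of plate, scraper below 0.03 m/s and horizontal distance between scraper and pad_top below 0.055 m and z of scraper in the frame of pad_top between 0.01 and 0.026 m); the robot touches nothing.
It fails at once if a bystander on the bench is moved more than 40 mm (distance of any of spray, jar, spatula, tape, beaker, bracket from where it was at the start of the episode above 0.04 m).
Of chip0, chip1, chip2, chip3, chip4, chip5 only 3 to 6 are there at a start; the rules pass over those that are not, and their reading is None.
At some moment in a run one of scraper may be knocked a few centimetres aside while the robot is not near it.
Once in a run the grip may slacken for a moment while it holds something.
It also fails if it takes over 208 s, if anything falls off the work surface, if the arm or the gripper's body presses on something with over 40 N, if the wrist force passes 120 N, or if a joint passes its speed limit or range.

## Robot

A 7-joint arm with a two-finger parallel gripper is mounted at the origin on the work surface. World frame = base frame: x ahead of the robot, y to its left, z up, the work surface at z = 0. Lengths are in m, angles in rad, forces in N, time in s.
With the tool pointing down it reaches from about 0.35 to 0.9 m from the base axis. Payload 8.1 kg.
Tool frame: the origin (TCP) lies on the centre line of the jaws, within the pads' length; the fingertips stand 14 mm ahead of it and the grasp point (between the pads) lies 5 mm behind it (arm.tip_reach is the distance from the TCP to the fingertips, in m); z points along the fingers, y is the direction in which the jaws open and shut (so a half turn about z gives the same grasp; the last joint's range is limited). The gripper opens to 92 mm and grips with 3 to 60 N. Pads are 19 mm wide; open, the fingers measure 130 mm over their backs; the gripper's body (75 mm by 190 mm) begins 47 mm behind the grasp point.
Start: joints at [1.202, 0.434, 0.025, 1.573, -0.012, 1.134, -0.075], TCP at [0.164, -0.603, 0.241] pointing down, gripper open.
Joint ranges: [-2.62, 2.62], [-0.44, 2.09], [-1.27, 1.32], [0.08, 2.57], [-1.32, 4.46], [0.12, 2], [-2.74, 2.74]. Speed limits (rad/s): [2.22, 2.22, 3.01, 3.01, 3.14, 3.14, 3.14].

## Interface

Orientations are given as a rotation vector (axis times angle).
In Python, from cell import sensors, vision, arm, nets gives the robot as it stands.
- The arm moves only by the shell command python3 -m handwheel 'ROWS' [FORCE]. ROWS is JSON, a list of rows, each an object of numbers: "tx", "ty", "tz": the shift along the tool's x, y, z in cm; "wx", "wy", "wz": the turn, a rotation vector about the tool's x, y, z in degrees; "claw": the opening, from 0 (shut) to 1 (fully open). A call has 1 to 12 rows; each row is the pose to reach, as a shift and turn from the pose commanded when the call began, along the tool's axes at that moment; what a row does not reach only later rows make up. A row lasts 1/12 s, in which the tool goes at most 41.7 mm and 7.16 degrees, less where a joint would pass 70% of its speed; a pose out of reach is approached as far as the arm can. A call with a gripper value outside its range is refused whole. The fingers move at their own pace and stop on an object; FORCE is the grip in N (left out, the last holds). Time passes only in rows, so rows that repeat a pose let the fingers close. It gives the time, the measured TCP pose, the force and the opening at its end, in the units of the state.
- sensors.observe(): the state, without advancing time (a new reading comes with each control period).
- vision.get_image(name): name is "scene" or "top" or "wrist"; returns (picture, depth): 480x640x3 uint8, blue, green, red; 480x640 float32, m along the optical axis (not along the pixel's ray), 0 where there is no reading.
- vision.camera_model(name): a dict with "K" (3x3 intrinsics, pixels), "xyz" and "attitude" of the camera in the world; the wrist camera has in their place "hand_eye" (4x4, takes a point from camera to tool coordinates, whose origin is the TCP and whose axes are the flange's). Camera axes: x right, y down, z forward; pixel columns grow to the right and rows downward; lengths in m; the calibration is good to about 2 mm. The wrist camera is an equidistant fisheye: a pixel r from the principal point sees the ray r / f radians off the axis. A picture is of the moment at which its call begins: read the wrist's pose just before it. camera_model takes no time and is no camera call.
- arm.sign_off(): hands the job in, once; it reports no verdict.
Trained networks look in the newest picture that a camera, given by its name, has taken for a name from the list of things; names that differ only in an ending like _2 or _b are one class to them, and where a whole thing is asked for, a point or a joint stands for the part that bears it (a point fixed in the world has none). Each returns a list of dicts, best first, with "score" (0 to 1); they miss things now and then, are a little off and sometimes report something else, mostly with a low value. They report only what shows in the picture. A call takes as long as a camera call. They do not tell look-alikes from the thing itself.
- nets.cut_out(label, camera): "region" (480x640 bool, what is visible of it) and "uv" ([column, row] in pixels, amid what is visible of it).
The state is a dict: "clock": time; "joints": joint angles; "dq": joint speeds; "joint_efforts": joint torques, N m; "position": TCP position; "ee_rot": TCP orientation; "force": force on the tool from outside, world axes, zero at the start; "ft_torque": the same for the moment, N m; "width": opening from 0.0 (shut) to 1.0 (fully open).
Only numpy, scipy, OpenCV 4.12 (cv2) and the standard library are available. Lean on these libraries where they do the work, as an engineer would, in place of code of your own. Each camera call takes 0.05 s, during which the arm holds its last target.

## Working session

There is one attempt and no reset: what is moved stays moved. The work goes in short steps, Python scripts to look and compute and a shell command to move; the robot and the scene stay as the last step left them, time stands still between calls to the robot, and variables do not carry over. Pictures are saved under pics/ and viewed, and the job is handed in when it is done.

```bash
ls; mkdir -p pics; python3 - <<'E'
from cell import sensors, vision, arm, nets
import cv2
s=sensors.observe(); print(s)
for n in ["scene","top","wrist"]:
    im,d=vision.get_image(n); cv2.imwrite(f"pics/{n}0.png",im); m=vision.camera_model(n); print(n,m)
E
```

```text
pics
{'clock': 0.0, 'joints': array([ 1.20240479,  0.43523507,  0.02495409,  1.57408485, -0.01161448,
        1.13401876, -0.0751167 ]), 'dq': array([ 8.94329649e-04, -1.12418872e-03, -5.95324145e-05, -3.37970759e-04,
       -9.39553032e-04, -7.78506371e-05, -5.10448627e-04]), 'joint_efforts': array([-2.76925181e-03, -6.67842793e+01,  9.83952396e-01, -3.14462113e+01,
       -6.04562648e-02,  4.30471008e-02,  1.76369977e-04]), 'position': array([ 0.16400261, -0.60258785,  0.23994197]), 'ee_rot': array([-3.11235494e+00, -4.15951738e-01,  5.25386147e-04]), 'force': array([0.29795973, 0.00845008, 0.39002464]), 'ft_torque': array([ 0.03249396, -0.03017213,  0.03313676]), 'width': 0.9962507566502689}
scene {'K': array([[439.85846367,   0.        , 324.47189535],
       [  0.        , 439.85846367, 238.47017595],
       [  0.        ,   0.        ,   1.        ]]), 'xyz': array([ 0.85706513, -0.66622798,  0.76530782]), 'attitude': array([-2.26340338, -0.55789217,  0.2184733 ])}
top {'K': array([[608.12245436,   0.        , 332.90327921],
       [  0.        , 608.12245436, 238.77253738],
       [  0.        ,   0.        ,   1.        ]]), 'xyz': array([ 0.19410865, -0.01934381,  1.72173694]), 'attitude': array([-2.12830213,  2.11414695, -0.20848487])}
wrist {'K': array([[371.64829954,   0.        , 322.87890929],
       [  0.        , 371.64829954, 243.30101868],
       [  0.        ,   0.        ,   1.        ]]), 'hand_eye': array([[-8.04420015e-04, -9.61797036e-01, -2.73762332e-01,
         7.51218996e-02],
       [ 9.99999454e-01, -5.91175967e-04, -8.61434376e-04,
         4.53358078e-06],
       [ 6.66683319e-04, -2.73762875e-01,  9.61796987e-01,
        -1.43506879e-01],
       [ 0.00000000e+00,  0.00000000e+00,  0.00000000e+00,
         1.00000000e+00]])}
```

View pics/scene0.png

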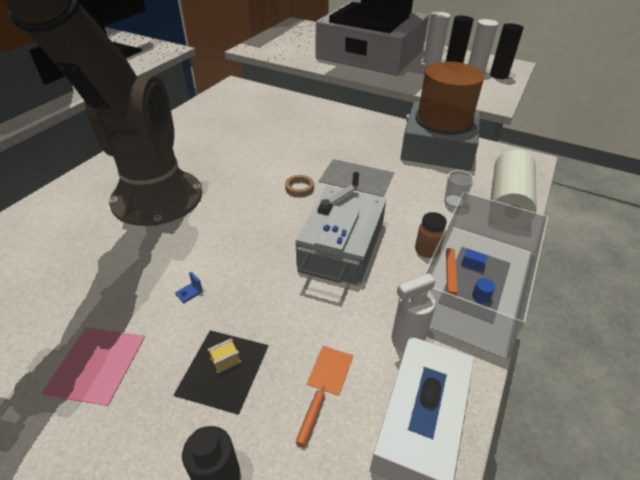

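View pics/top0.png

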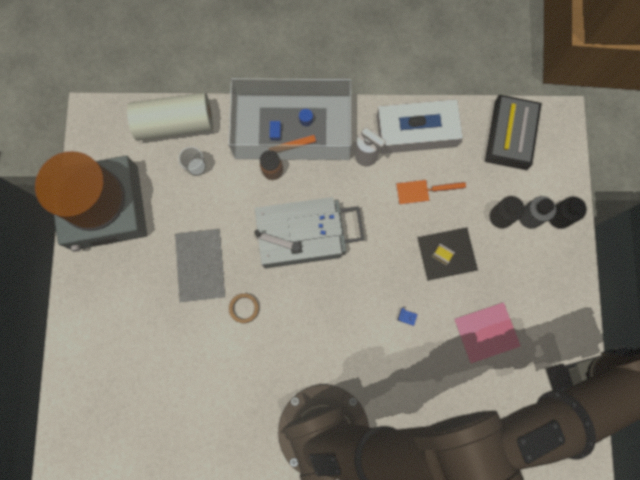

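View pics/wrist0.png

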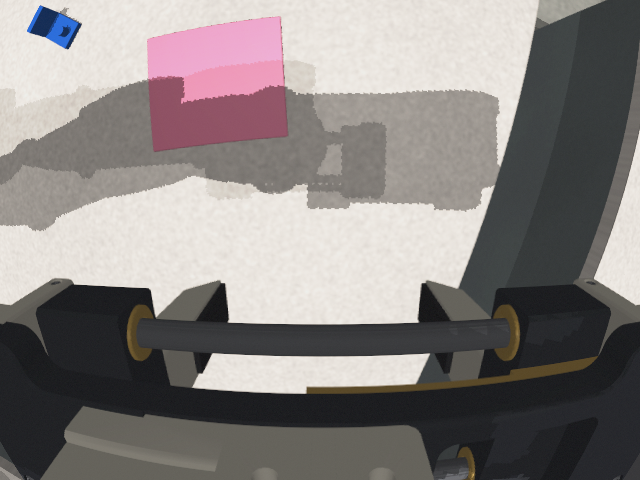

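```bash
cat > h.py <<'E'
from cell import sensors, vision, arm, nets
import cv2, numpy as np
from scipy.spatial.transform import Rotation as R
def cam(n):
    m=vision.camera_model(n); K=m["K"]
    if n=="wrist":
        s=sensors.observe(); T=np.eye(4);T[:3,:3]=R.from_rotvec(s["ee_rot"]).as_matrix();T[:3,3]=s["position"]
        C=T@m["hand_eye"]; return K,C[:3,:3],C[:3,3]
    return K,R.from_rotvec(m["attitude"]).as_matrix(),np.array(m["xyz"])
def rays(n,uv,K):
    uv=np.atleast_2d(np.asarray(uv,float)); p=(uv-K[:2,2])/K[0,0]
    if n!="wrist": return np.c_[p,np.ones(len(p))]
    r=np.linalg.norm(p,axis=1)+1e-12
    return np.c_[p*(np.sin(r)/r)[:,None],np.cos(r)]
def at_depth(n,C,uv,d):
    K,Rm,t=C; q=rays(n,uv,K); q=q/q[:,2:]*np.atleast_1d(d)[:,None]; return q@Rm.T+t
def at_z(n,C,uv,z):
    K,Rm,t=C; q=rays(n,uv,K)@Rm.T; return t+q*((z-t[2])/q[:,2])[:,None]
def proj(n,C,P):
    K,Rm,t=C; q=(np.atleast_2d(P)-t)@Rm
    if n!="wrist": return q[:,:2]/q[:,2:]*K[0,0]+K[:2,2]
    r=np.linalg.norm(q[:,:2],axis=1); th=np.arctan2(r,q[:,2]); return q[:,:2]/r[:,None]*th[:,None]*K[0,0]+K[:2,2]
def grab(n):
    C=cam(n); im,d=vision.get_image(n); return C,im,d
def cloud(n,C,d):
    v,u=np.mgrid[0:480,0:640]; P=at_depth(n,C,np.c_[u.ravel(),v.ravel()],d.ravel()).reshape(480,640,3); P[d<=0]=np.nan; return P
def crop(im,x0,y0,x1,y1,f,name):
    cv2.imwrite("pics/"+name,cv2.resize(im[y0:y1,x0:x1],None,fx=f,fy=f,interpolation=cv2.INTER_CUBIC))
# station frame, world<->station and moves
E
python3 - <<'E'
from h import *
C,im,d=grab("top"); P=cloud("top",C,d)
crop(im,235,180,385,280,5,"t1.png"); crop(im,380,200,580,380,4,"t2.png")
print("top z stats"); 
for nm,uv in dict(deckc=(300,232),pad=(447,253),scr=(443,253),mat=(200,265),handle=(358,224),knob=(258,234),piv=(296,246),spray=(366,150),jar=(271,165),table=(300,320)).items():
    print(nm,P[uv[1],uv[0]].round(3))
for l in ["plate","station","drawer_handle","scraper","pad_top","mat_top","clamp_knob","clamp_hinge","chip0","spray","jar","spatula","tape","beaker","bracket"]:
    for o in nets.cut_out(l,"top")[:6]:
        r=o["region"]; print(l,round(o["score"],2),np.round(o["uv"]),r.sum(),np.nanmedian(P[r],axis=0).round(3))
C,im,d=grab("scene"); crop(im,280,150,400,310,3.7,"s1.png")
E
```

```text
top z stats
deckc [0.529 0.067 0.101]
pad [ 0.484 -0.342  0.046]
scr [ 0.484 -0.332  0.044]
mat [0.451 0.355 0.005]
handle [ 0.561 -0.093  0.063]
knob [0.514 0.175 0.145]
piv [0.489 0.076 0.112]
spray [ 0.753 -0.112  0.135]
jar [0.719 0.15  0.102]
table [0.297 0.068 0.002]
plate 0.56 [309. 227.] 1178 [0.543 0.032 0.1  ]
station 0.77 [287. 238.] 4178 [0.515 0.089 0.086]
station 0.68 [416. 191.] 908 [ 0.68  -0.271  0.006]
drawer_handle 0.89 [342. 227.] 442 [ 0.545 -0.062  0.067]
scraper 0.77 [444. 257.] 240 [ 0.482 -0.331  0.038]
pad_top 0.86 [450. 248.] 2072 [ 0.492 -0.355  0.005]
pad_top 0.7 [483. 331.] 2506 [ 0.267 -0.455  0.005]
pad_top 0.42 [278. 240.] 270 [0.502 0.125 0.112]
mat_top 0.75 [202. 263.] 3053 [0.451 0.356 0.004]
mat_top 0.67 [407. 316.] 228 [ 0.308 -0.23   0.011]
clamp_hinge 0.84 [277. 240.] 330 [0.503 0.128 0.112]
chip0 0.68 [343. 231.] 421 [ 0.543 -0.059  0.068]
spray 0.88 [366. 148.] 866 [ 0.763 -0.115  0.129]
spray 0.49 [307. 227.] 1047 [0.543 0.037 0.1  ]
jar 0.74 [294. 240.] 4145 [0.515 0.086 0.086]
spatula 0.9 [416. 189.] 919 [ 0.68  -0.27   0.006]
tape 0.81 [251. 311.] 407 [0.325 0.225 0.02 ]
tape 0.66 [409. 318.] 227 [ 0.307 -0.232  0.011]
tape 0.43 [298. 242.] 4471 [0.518 0.08  0.085]
beaker 0.62 [190. 161.] 597 [0.752 0.386 0.05 ]
bracket 0.56 [409. 316.] 244 [ 0.308 -0.23   0.011]
```

View pics/t1.png

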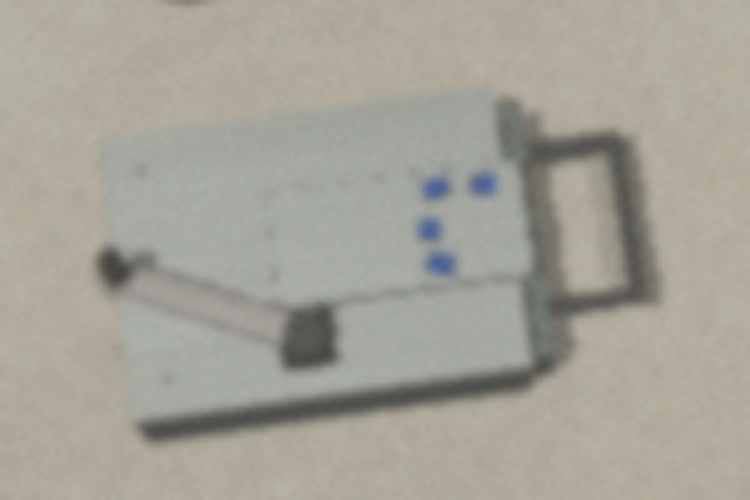

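View pics/t2.png

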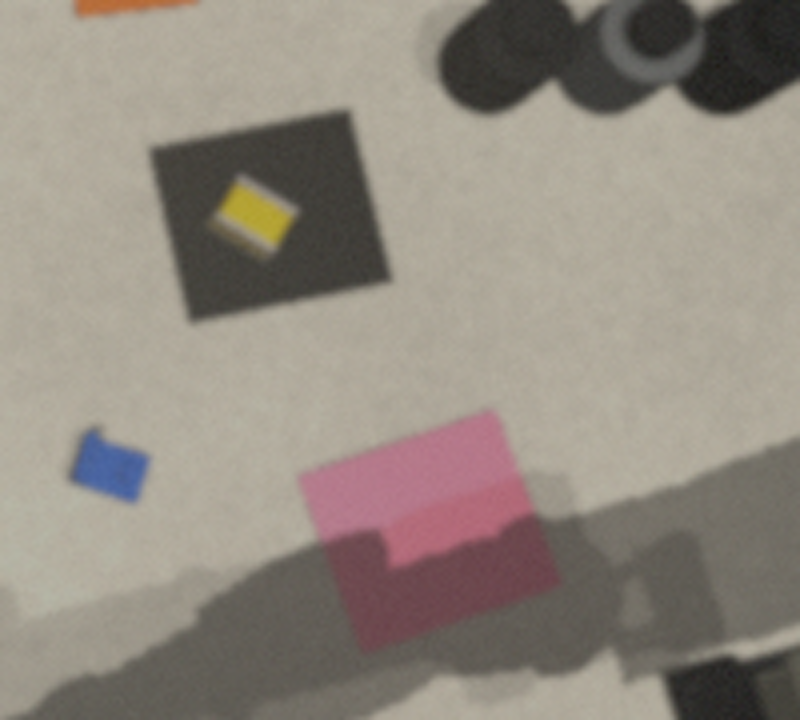

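View pics/s1.png

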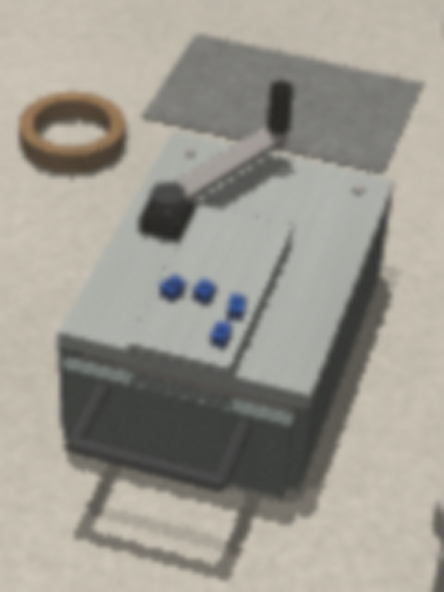

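```bash
python3 - <<'E'
from h import *
C,im,d=grab("top"); P=cloud("top",C,d)
x,y,z=P[...,0],P[...,1],P[...,2]
def fit(m,nm):
    m=cv2.morphologyEx(m.astype(np.uint8),cv2.MORPH_OPEN,np.ones((3,3)))
    n,l,st,ce=cv2.connectedComponentsWithStats(m); i=1+np.argmax(st[1:,4]); m=l==i
    q=(P[m][:,:2]*1000).astype(np.float32); r=cv2.minAreaRect(q); print(nm,m.sum(),np.round(r[0],1),np.round(r[1],1),round(r[2],2),P[m][:,2].mean().round(4)); return r
box=(x>.4)&(x<.64)&(y>-.06)&(y<.22)
fit(box&(z>.078)&(z<.12),"station")
g=cv2.cvtColor(im,cv2.COLOR_BGR2GRAY).astype(int)
hs=cv2.cvtColor(im,cv2.COLOR_BGR2HSV)
fit((x>.4)&(x<.58)&(y>-.45)&(y<-.26)&((g<90)|((hs[...,0]>20)&(hs[...,0]<35)&(hs[...,1]>100))),"pad")
fit((x>.4)&(x<.58)&(y>-.45)&(y<-.26)&(z>.03),"scraper top")
fit((x>.3)&(x<.58)&(y>.27)&(y<.45)&(g<125)&(z<.02),"mat")
m=(hs[...,0]>105)&(hs[...,0]<130)&(hs[...,1]>110)&box
n,l,st,ce=cv2.connectedComponentsWithStats(m.astype(np.uint8))
for i in range(1,n):
    if st[i,4]>3: print("chip",ce[i].round(1),st[i,4],at_z("top",C,ce[i],.105).round(4))
kn=box&(z>.125); print("knob",P[kn].mean(0).round(4),kn.sum())
E
```

```text
station 4534 [539.5  72.4] [161.9 228.7] 8.77 0.0918
pad 2004 [ 490.4 -350.6] [125.9 145.7] 11.87 0.007
scraper top 207 [ 484.6 -332.7] [45.8 36.9] 59.04 0.0395
mat 2799 [452.2 356.6] [193.9 126.8] 6.97 0.0041
knob [0.5192 0.1796 0.1423] 37
```

```bash
cat >> h.py <<'E'
SO=np.array([.5374,.0862]); SA=np.deg2rad(98.77)
def s2w(x,y,z=0):
    c,s=np.cos(SA),np.sin(SA); return np.array([SO[0]+c*x-s*y,SO[1]+s*x+c*y,z])
def w2s(p):
    c,s=np.cos(SA),np.sin(SA); d=np.asarray(p)[...,:2]-SO; return np.stack([c*d[...,0]+s*d[...,1],-s*d[...,0]+c*d[...,1]],-1)
def go(*pts):
    """pts: (xyz world, tool-y azimuth deg or None) from current pose, tool vertical; prints row numbers"""
    s=sensors.observe(); Rt=R.from_rotvec(s["ee_rot"]); M=Rt.as_matrix()
    print("t",round(s["clock"],2),"tcp",s["position"].round(4),"st",w2s(s["position"]).round(4),"yawY",round(np.degrees(np.arctan2(M[1,1],M[0,1])),1),"F",s["force"].round(1),"w",round(s["width"],3),"q",s["joints"].round(2))
    for p,az in pts:
        d=M.T@(np.asarray(p)-s["position"])*100
        a0=np.arctan2(M[1,1],M[0,1]); a=a0 if az is None else np.deg2rad(az)
        a=a0+(a-a0+np.pi/2)%np.pi-np.pi/2
        y=np.array([np.cos(a),np.sin(a),0]); z=np.array([0,0,-1.]); T=np.c_[np.cross(y,z),y,z]
        w=np.degrees(R.from_matrix(M.T@T).as_rotvec())
        print("   tx %.2f ty %.2f tz %.2f  w %.1f %.1f %.1f  dist %.1fcm"%(*d,*w,np.linalg.norm(d)))
E
python3 -c "
from h import *
go(([.47,.06,.32],None),([.47,.06,.32],-49.1))"
```

```text
t 1.05 tcp [ 0.1641 -0.6031  0.2408] st [-0.6243  0.474 ] yawY -74.8 F [0.  0.4 0.2] w 0.998 q [ 1.2   0.43  0.02  1.57 -0.01  1.13 -0.08]
   tx 46.92 ty -55.95 tz -7.93  w 0.0 -0.0 0.0  dist 73.5cm
   tx 46.92 ty -55.95 tz -7.93  w 0.0 0.0 -25.7  dist 73.5cm
```

```bash
python3 -m handwheel '[{"tx":10,"ty":-12,"tz":-4},{"tx":20,"ty":-24,"tz":-8},{"tx":24,"ty":-28,"tz":-8},{"tx":24,"ty":-28,"tz":-8},{"tx":24,"ty":-28,"tz":-8},{"tx":24,"ty":-28,"tz":-8},{"tx":24,"ty":-28,"tz":-8},{"tx":24,"ty":-28,"tz":-8},{"tx":24,"ty":-28,"tz":-8},{"tx":24,"ty":-28,"tz":-8},{"tx":24,"ty":-28,"tz":-8}]'; python3 -c "
from h import *
go(([.47,.06,.32],None),([.47,.06,.32],-49.1))"
```

```text
t 1.05 tcp [ 0.1641 -0.6031  0.2408] st [-0.6243  0.474 ] yawY -74.8 F [0.  0.4 0.2] w 0.998 q [ 1.2   0.43  0.02  1.57 -0.01  1.13 -0.08]
   tx 46.92 ty -55.95 tz -7.93  w 0.0 -0.0 0.0  dist 73.5cm
   tx 46.92 ty -55.95 tz -7.93  w 0.0 0.0 -25.7  dist 73.5cminvalid input
```

```bash
python3 -m handwheel '[{"tx":24,"ty":-28,"tz":-8,"wx":0,"wy":0,"wz":0,"claw":1},{"tx":24,"ty":-28,"tz":-8,"wx":0,"wy":0,"wz":0,"claw":1},{"tx":24,"ty":-28,"tz":-8,"wx":0,"wy":0,"wz":0,"claw":1},{"tx":24,"ty":-28,"tz":-8,"wx":0,"wy":0,"wz":0,"claw":1},{"tx":24,"ty":-28,"tz":-8,"wx":0,"wy":0,"wz":0,"claw":1},{"tx":24,"ty":-28,"tz":-8,"wx":0,"wy":0,"wz":0,"claw":1},{"tx":24,"ty":-28,"tz":-8,"wx":0,"wy":0,"wz":0,"claw":1},{"tx":24,"ty":-28,"tz":-8,"wx":0,"wy":0,"wz":0,"claw":1},{"tx":24,"ty":-28,"tz":-8,"wx":0,"wy":0,"wz":0,"claw":1},{"tx":24,"ty":-28,"tz":-8,"wx":0,"wy":0,"wz":0,"claw":1},{"tx":24,"ty":-28,"tz":-8,"wx":0,"wy":0,"wz":0,"claw":1}]'; python3 -c "
from h import *
go(([.47,.06,.32],None),([.47,.06,.32],-49.1))"
```

```text
clock: 1.97
position: [0.3236, -0.268, 0.3217]
ee_rot: [3.111, 0.424, 0.003]
force: [-0.0, -0.8, -0.2]
width: 0.999
t 1.97 tcp [ 0.3236 -0.268   0.3217] st [-0.3174  0.2653] yawY -74.5 F [-0.  -0.8 -0.2] w 0.999 q [ 0.76  0.04 -0.21  1.89  0.01  1.21 -0.75]
   tx 22.88 ty -27.68 tz 0.15  w 0.1 -0.1 0.0  dist 35.9cm
   tx 22.88 ty -27.68 tz 0.15  w 0.1 -0.1 -25.4  dist 35.9cm
```

```bash
python3 -m handwheel '[{"tx":22.9,"ty":-27.7,"claw":1},{"tx":22.9,"ty":-27.7,"claw":1},{"tx":22.9,"ty":-27.7,"claw":1},{"tx":22.9,"ty":-27.7,"claw":1},{"tx":22.9,"ty":-27.7,"claw":1},{"tx":22.9,"ty":-27.7,"claw":1},{"tx":22.9,"ty":-27.7,"claw":1},{"tx":22.9,"ty":-27.7,"claw":1},{"tx":22.9,"ty":-27.7,"claw":1},{"tx":22.9,"ty":-27.7,"claw":1}]'
```

```text
invalid input
```

```bash
python3 -m handwheel '[{"tx":23,"ty":-28,"tz":0,"wx":0,"wy":0,"wz":0,"claw":1},{"tx":23,"ty":-28,"tz":0,"wx":0,"wy":0,"wz":0,"claw":1},{"tx":23,"ty":-28,"tz":0,"wx":0,"wy":0,"wz":0,"claw":1},{"tx":23,"ty":-28,"tz":0,"wx":0,"wy":0,"wz":0,"claw":1},{"tx":23,"ty":-28,"tz":0,"wx":0,"wy":0,"wz":0,"claw":1},{"tx":23,"ty":-28,"tz":0,"wx":0,"wy":0,"wz":0,"claw":1},{"tx":23,"ty":-28,"tz":0,"wx":0,"wy":0,"wz":0,"claw":1},{"tx":23,"ty":-28,"tz":0,"wx":0,"wy":0,"wz":0,"claw":1},{"tx":23,"ty":-28,"tz":0,"wx":0,"wy":0,"wz":0,"claw":1},{"tx":23,"ty":-28,"tz":0,"wx":0,"wy":0,"wz":0,"claw":1},{"tx":23,"ty":-28,"tz":0,"wx":0,"wy":0,"wz":0,"claw":1}]'; python3 - <<'E'
from h import *
go()
C,im,d=grab("wrist"); P=cloud("wrist",C,d); cv2.imwrite("pics/w1.png",im)
x,y,z=P[...,0],P[...,1],P[...,2]
m=(x>.4)&(x<.64)&(y>-.06)&(y<.22)&(z>.078)&(z<.12)
q=(P[m][:,:2]*1000).astype(np.float32); r=cv2.minAreaRect(q); print(r,m.sum())
k=(z>.13)&(z<.15)&(x>.48)&(x<.6)&(y>.14)&(y<.22); print("knob",P[k].mean(0),k.sum(), w2s(P[k].mean(0)))
hs=cv2.cvtColor(im,cv2.COLOR_BGR2HSV); mm=(hs[...,0]>100)&(hs[...,0]<130)&(hs[...,1]>100)&(z>.09)&(z<.13)
n,l,st,ce=cv2.connectedComponentsWithStats(mm.astype(np.uint8))
for i in range(1,n):
    if st[i,4]>15: p=np.nanmedian(P[l==i],axis=0); print("chip",ce[i].round(),st[i,4],p.round(4),w2s(p).round(4))
np.savez("w1.npz",P=P,im=im)
E
```

```text
clock: 2.88
position: [0.4712, 0.0609, 0.32]
ee_rot: [-3.113, -0.419, 0.002]
force: [-0.1, -0.6, -0.2]
width: 1.0
t 2.88 tcp [0.4712 0.0609 0.32  ] st [-0.015   0.0693] yawY -74.7 F [-0.1 -0.6 -0.2] w 1.0 q [ 0.26  0.18 -0.58  1.76  0.1   1.23 -1.65]
((540.8209838867188, 72.21286010742188), (161.26173400878906, 229.28761291503906), 8.39100170135498) 33024
knob [0.5224555  0.17889326 0.14235603] 289 [0.09388808 0.00063698]
chip [402. 133.] 146 [0.5719 0.0101 0.1079] [-0.0805 -0.0225]
chip [428. 139.] 139 [ 0.574  -0.0157  0.1076] [-0.1062 -0.0207]
chip [393. 155.] 140 [0.5487 0.0133 0.1077] [-0.0738 -0.    ]
chip [393. 174.] 162 [0.5304 0.0072 0.1078] [-0.077  0.019]
```

View pics/w1.png

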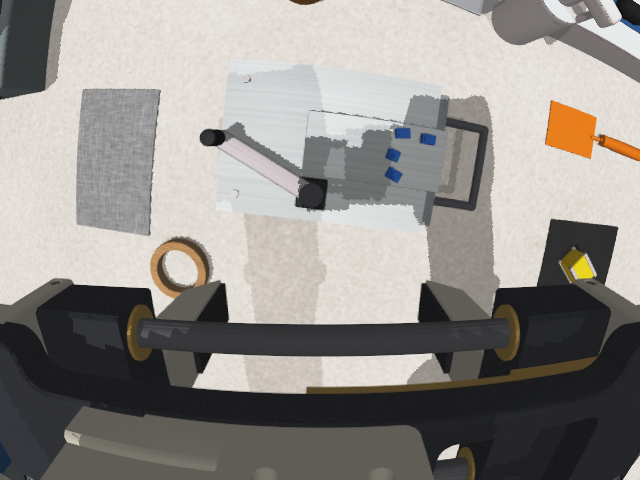

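```bash
sed -i 's/^SO=.*/SO=np.array([.5382,.0861]); SA=np.deg2rad(98.6)/' h.py; python3 - <<'E'
from h import *
k=np.array([.5215,.179]); r=w2s(k)-np.array([0,.05]); print(r,np.linalg.norm(r),np.arctan2(r[0],-r[1]))
go(([*k,.20],-49),([*k,.130],-49))
# arc waypoints relative to knob start, in tool axes at yaw -49
a=np.deg2rad(-49); y=np.array([np.cos(a),np.sin(a),0]); z=np.array([0,0,-1.]); T=np.c_[np.cross(y,z),y,z]
th0=np.arctan2(r[0],-r[1])
f=lambda th: s2w(.107*np.sin(th),.05-.107*np.cos(th),0)
for th in np.linspace(th0,-.03,12): print(round(th,2),((f(th)-f(th0))@T*100).round(2))
E
```

```text
[ 0.09435271 -0.0473796 ] 0.1055805862090354 1.1054269005776358
t 2.93 tcp [0.4708 0.0594 0.32  ] st [-0.0163  0.0706] yawY -74.8 F [-0.3 -0.5 -0.4] w 0.999 q [ 0.26  0.18 -0.57  1.76  0.1   1.23 -1.65]
   tx 8.04 ty -10.22 tz 11.99  w -0.0 0.1 -25.8  dist 17.7cm
   tx 8.05 ty -10.22 tz 18.99  w -0.0 0.1 -25.8  dist 23.0cm
1.11 [0. 0. 0.]
1.0 [0.52 0.97 0.  ]
0.9 [0.93 2.   0.  ]
0.8 [1.24 3.06 0.  ]
0.69 [1.44 4.14 0.  ]
0.59 [1.52 5.25 0.  ]
0.49 [1.49 6.35 0.  ]
0.38 [1.34 7.44 0.  ]
0.28 [1.09 8.52 0.  ]
0.18 [0.72 9.56 0.  ]
0.07 [ 0.25 10.56  0.  ]
-0.03 [-0.32 11.5   0.  ]
```

```bash
python3 -m handwheel '[{"tx":8.0,"ty":-10.2,"tz":12,"wx":0,"wy":0,"wz":-25.8,"claw":0.5},{"tx":8.0,"ty":-10.2,"tz":12,"wx":0,"wy":0,"wz":-25.8,"claw":0.5},{"tx":8.0,"ty":-10.2,"tz":12,"wx":0,"wy":0,"wz":-25.8,"claw":0.5},{"tx":8.0,"ty":-10.2,"tz":12,"wx":0,"wy":0,"wz":-25.8,"claw":0.5},{"tx":8.0,"ty":-10.2,"tz":12,"wx":0,"wy":0,"wz":-25.8,"claw":0.5},{"tx":8.0,"ty":-10.2,"tz":12,"wx":0,"wy":0,"wz":-25.8,"claw":0.5},{"tx":8.0,"ty":-10.2,"tz":15,"wx":0,"wy":0,"wz":-25.8,"claw":0.5},{"tx":8.0,"ty":-10.2,"tz":19,"wx":0,"wy":0,"wz":-25.8,"claw":0.5},{"tx":8.0,"ty":-10.2,"tz":19,"wx":0,"wy":0,"wz":-25.8,"claw":0.5},{"tx":8.0,"ty":-10.2,"tz":19,"wx":0,"wy":0,"wz":-25.8,"claw":0.5}]' 8; python3 - <<'E'
from h import *
go(([.5215,.179,.130],-49))
C,im,d=grab("wrist"); cv2.imwrite("pics/w2.png",im)
E
```

```text
clock: 3.77
position: [0.5205, 0.1771, 0.1307]
ee_rot: [2.943, 1.095, -0.005]
force: [-0.0, 0.3, 0.8]
width: 0.501
t 3.77 tcp [0.5205 0.1771 0.1307] st [0.0926 0.0039] yawY -49.2 F [-0.   0.3  0.8] w 0.501 q [ 0.02  0.51 -0.61  1.85  0.37  0.9  -1.63]
   tx 0.20 ty -0.08 tz 0.07  w 0.0 0.2 -0.2  dist 0.2cm
```

View pics/w2.png

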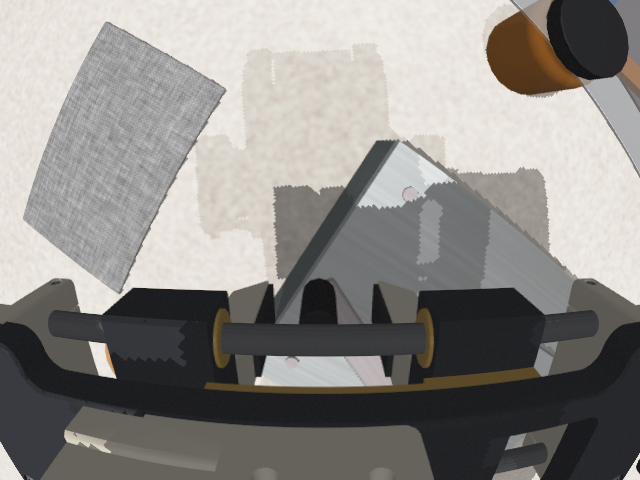

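Knob sits between the jaws at about (320,300). Pinch, then trace the arc.

```bash
python3 -m handwheel '[{"tx":0.2,"ty":0,"tz":0,"wx":0,"wy":0,"wz":0,"claw":0},{"tx":0.2,"ty":0,"tz":0,"wx":0,"wy":0,"wz":0,"claw":0},{"tx":0.2,"ty":0,"tz":0,"wx":0,"wy":0,"wz":0,"claw":0},{"tx":0.2,"ty":0,"tz":0,"wx":0,"wy":0,"wz":0,"claw":0},{"tx":0.2,"ty":0,"tz":0,"wx":0,"wy":0,"wz":0,"claw":0},{"tx":0.2,"ty":0,"tz":0,"wx":0,"wy":0,"wz":0,"claw":0}]' 8
python3 -m handwheel '[{"tx":0.5,"ty":1.0,"tz":0,"wx":0,"wy":0,"wz":0,"claw":0},{"tx":0.9,"ty":2.0,"tz":0,"wx":0,"wy":0,"wz":0,"claw":0},{"tx":1.2,"ty":3.1,"tz":0,"wx":0,"wy":0,"wz":0,"claw":0},{"tx":1.4,"ty":4.2,"tz":0,"wx":0,"wy":0,"wz":0,"claw":0},{"tx":1.5,"ty":5.3,"tz":0,"wx":0,"wy":0,"wz":0,"claw":0},{"tx":1.5,"ty":6.4,"tz":0,"wx":0,"wy":0,"wz":0,"claw":0},{"tx":1.3,"ty":7.5,"tz":0,"wx":0,"wy":0,"wz":0,"claw":0},{"tx":1.1,"ty":8.6,"tz":0,"wx":0,"wy":0,"wz":0,"claw":0},{"tx":0.7,"ty":9.6,"tz":0,"wx":0,"wy":0,"wz":0,"claw":0},{"tx":0.3,"ty":10.6,"tz":0,"wx":0,"wy":0,"wz":0,"claw":0},{"tx":-0.1,"ty":11.2,"tz":0,"wx":0,"wy":0,"wz":0,"claw":0},{"tx":-0.2,"ty":11.4,"tz":0,"wx":0,"wy":0,"wz":0,"claw":0}]'
python3 - <<'E'
from h import *
s=sensors.observe(); r=w2s(s["position"])-[0,.05]; print(np.arctan2(r[0],-r[1]),np.linalg.norm(r)); go()
E
```

```text
clock: 4.32
position: [0.5227, 0.1816, 0.1312]
ee_rot: [2.942, 1.101, 0.001]
force: [-0.8, -0.4, 4.1]
width: 0.172
clock: 5.32
position: [0.5953, 0.0945, 0.1305]
ee_rot: [-2.94, -1.1, 0.0]
force: [-0.4, 8.0, -2.7]
width: 0.172
-0.0019364897506095314 0.10774310295054114
t 5.32 tcp [0.5953 0.0945 0.1305] st [-0.0002 -0.0577] yawY -49.0 F [-0.4  8.  -2.7] w 0.172 q [ 0.16  0.58 -0.59  1.72  0.38  0.96 -1.44]
```

```bash
python3 -m handwheel '[{"tx":0,"ty":0,"tz":0,"wx":0,"wy":0,"wz":0,"claw":0.5},{"tx":0,"ty":0,"tz":0,"wx":0,"wy":0,"wz":0,"claw":0.5},{"tx":0,"ty":0,"tz":0,"wx":0,"wy":0,"wz":0,"claw":0.5},{"tx":0,"ty":0,"tz":-5,"wx":0,"wy":0,"wz":0,"claw":0.5},{"tx":0,"ty":0,"tz":-9,"wx":0,"wy":0,"wz":0,"claw":0.5},{"tx":0,"ty":0,"tz":-9,"wx":0,"wy":0,"wz":0,"claw":0.5}]'
python3 - <<'E'
from h import *
D=np.load("w1.npz"); P=D["P"]; z=P[...,2]; S=w2s(P)
m=(S[...,0]<-.15)&(S[...,0]>-.2)&(abs(S[...,1])<.055)&(z>.05)&(z<.08)
print(m.sum(),S[m].mean(0),S[m].min(0),S[m].max(0),np.percentile(z[m],95))
b=(abs(S[...,1])<.025)&m; print("bar",S[b][:,0].mean(), np.percentile(S[b][:,0],[5,95]))
hx=S[b][:,0].mean()
p=s2w(hx,0,.066); print(hx,p); go(([p[0],p[1],.2],98.6),([*p[:2],.064],98.6))
E
```

```text
clock: 5.82
position: [0.5984, 0.0952, 0.2273]
ee_rot: [2.941, 1.101, 0.013]
force: [1.1, 0.9, 0.8]
width: 0.49
1117 [-0.1761165  -0.00044865] [-0.18954415 -0.0502406 ] [-0.15001897  0.0500458 ] 0.06723361529441978
bar -0.18286167721393534 [-0.18767822 -0.17936691]
-0.18286167721393534 [ 0.56554428 -0.09470565  0.066     ]
t 5.82 tcp [0.5984 0.0952 0.2273] st [ 0.     -0.0609] yawY -49.0 F [1.1 0.9 0.8] w 0.49 q [ 0.18  0.49 -0.63  1.61  0.31  1.14 -1.38]
   tx -14.97 ty 12.16 tz 2.68  w 0.1 -0.5 32.4  dist 19.5cm
   tx -15.07 ty 12.10 tz 16.27  w 0.1 -0.5 32.4  dist 25.3cm
```

```bash
python3 -m handwheel '[{"tx":-15,"ty":12.1,"tz":2,"wx":0,"wy":0,"wz":32.4,"claw":0.32},{"tx":-15,"ty":12.1,"tz":2,"wx":0,"wy":0,"wz":32.4,"claw":0.32},{"tx":-15,"ty":12.1,"tz":2,"wx":0,"wy":0,"wz":32.4,"claw":0.32},{"tx":-15,"ty":12.1,"tz":2,"wx":0,"wy":0,"wz":32.4,"claw":0.32},{"tx":-15,"ty":12.1,"tz":2,"wx":0,"wy":0,"wz":32.4,"claw":0.32},{"tx":-15,"ty":12.1,"tz":2,"wx":0,"wy":0,"wz":32.4,"claw":0.32},{"tx":-15,"ty":12.1,"tz":6,"wx":0,"wy":0,"wz":32.4,"claw":0.32},{"tx":-15,"ty":12.1,"tz":10,"wx":0,"wy":0,"wz":32.4,"claw":0.32},{"tx":-15,"ty":12.1,"tz":11,"wx":0,"wy":0,"wz":32.4,"claw":0.32},{"tx":-15,"ty":12.1,"tz":11,"wx":0,"wy":0,"wz":32.4,"claw":0.32}]' 10; python3 - <<'E'
from h import *
p=s2w(-.183,0,.070); go((p,98.6))
C,im,d=grab("wrist"); cv2.imwrite("pics/w3.png",im)
E
```

```text
clock: 6.65
position: [0.5597, -0.0956, 0.1081]
ee_rot: [-3.132, -0.237, 0.01]
force: [-0.6, 0.6, -0.1]
width: 0.323
t 6.65 tcp [ 0.5597 -0.0956  0.1081] st [-0.1828  0.0059] yawY -81.3 F [-0.6  0.6 -0.1] w 0.323 q [ 0.39  0.53 -0.44  1.83  0.29  0.85 -1.61]
   tx 0.61 ty 0.02 tz 3.80  w -0.1 0.3 0.1  dist 3.9cm
```

View pics/w3.png

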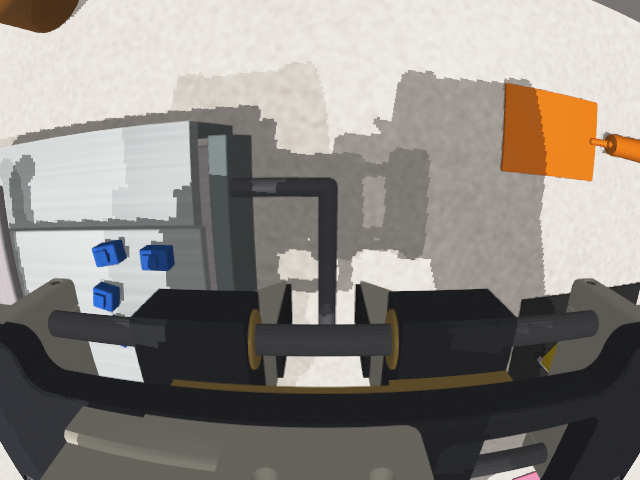

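```bash
python3 -m handwheel '[{"tx":0.6,"ty":0,"tz":2.5,"wx":0,"wy":0,"wz":0,"claw":0.32},{"tx":0.6,"ty":0,"tz":3.8,"wx":0,"wy":0,"wz":0,"claw":0.32},{"tx":0.6,"ty":0,"tz":3.8,"wx":0,"wy":0,"wz":0,"claw":0.32},{"tx":0.6,"ty":0,"tz":3.8,"wx":0,"wy":0,"wz":0,"claw":0},{"tx":0.6,"ty":0,"tz":3.8,"wx":0,"wy":0,"wz":0,"claw":0},{"tx":0.6,"ty":0,"tz":3.8,"wx":0,"wy":0,"wz":0,"claw":0},{"tx":0.6,"ty":0,"tz":3.8,"wx":0,"wy":0,"wz":0,"claw":0},{"tx":0.6,"ty":0,"tz":3.8,"wx":0,"wy":0,"wz":0,"claw":0}]' 10
python3 -m handwheel '[{"tx":0,"ty":1,"tz":0,"wx":0,"wy":0,"wz":0,"claw":0},{"tx":0,"ty":2.2,"tz":0,"wx":0,"wy":0,"wz":0,"claw":0},{"tx":0,"ty":3.5,"tz":0,"wx":0,"wy":0,"wz":0,"claw":0},{"tx":0,"ty":5,"tz":0,"wx":0,"wy":0,"wz":0,"claw":0},{"tx":0,"ty":6.5,"tz":0,"wx":0,"wy":0,"wz":0,"claw":0},{"tx":0,"ty":8,"tz":0,"wx":0,"wy":0,"wz":0,"claw":0},{"tx":0,"ty":9.5,"tz":0,"wx":0,"wy":0,"wz":0,"claw":0},{"tx":0,"ty":10.8,"tz":0,"wx":0,"wy":0,"wz":0,"claw":0},{"tx":0,"ty":11.6,"tz":0,"wx":0,"wy":0,"wz":0,"claw":0},{"tx":0,"ty":12.1,"tz":0,"wx":0,"wy":0,"wz":0,"claw":0},{"tx":0,"ty":12.2,"tz":0,"wx":0,"wy":0,"wz":0,"claw":0},{"tx":0,"ty":12.2,"tz":0,"wx":0,"wy":0,"wz":0,"claw":0}]'
python3 -c "
from h import *
go()"
```

```text
clock: 7.37
position: [0.5691, -0.0949, 0.0743]
ee_rot: [3.132, 0.236, 0.004]
force: [-0.9, 0.1, 8.1]
width: 0.104
clock: 8.37
position: [0.5862, -0.2087, 0.074]
ee_rot: [-3.125, -0.242, 0.001]
force: [-7.5, 18.3, 14.3]
width: 0.269
t 8.37 tcp [ 0.5862 -0.2087  0.074 ] st [-0.2986 -0.0033] yawY -81.1 F [-7.5 18.3 14.3] w 0.269 q [ 0.54  0.65 -0.42  1.72  0.32  0.85 -1.44]
```

```bash
python3 - <<'E'
from h import *
C,im,d=grab("wrist"); cv2.imwrite("pics/w4.png",im)
C,im,d=grab("scene"); crop(im,250,150,450,350,3,"s4.png"); go()
E
```

```text
t 8.47 tcp [ 0.5861 -0.208   0.074 ] st [-0.298  -0.0033] yawY -81.1 F [-7.4 19.2 14.3] w 0.25 q [ 0.54  0.65 -0.42  1.72  0.32  0.85 -1.44]
```

View pics/w4.png

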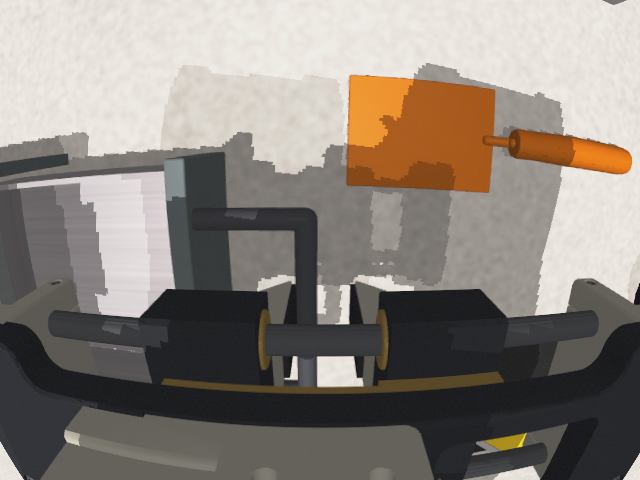

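View pics/s4.png

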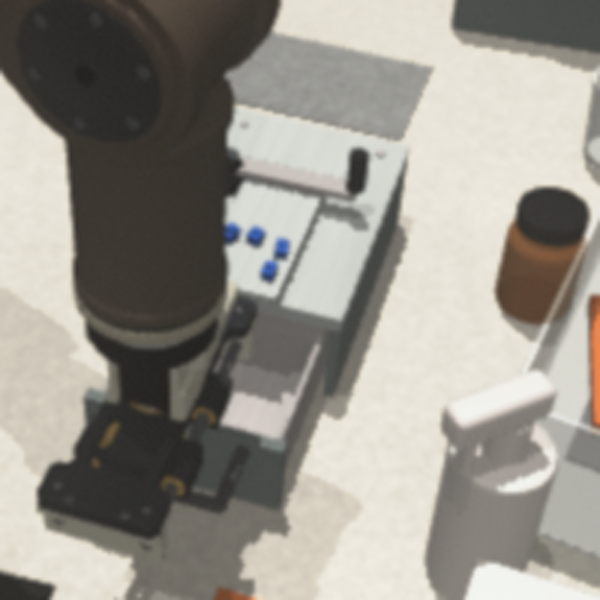

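```bash
python3 -m handwheel '[{"tx":0,"ty":0,"tz":0,"wx":0,"wy":0,"wz":0,"claw":0},{"tx":0,"ty":0,"tz":0,"wx":0,"wy":0,"wz":0,"claw":0},{"tx":0,"ty":0,"tz":0,"wx":0,"wy":0,"wz":0,"claw":0},{"tx":0,"ty":0,"tz":0,"wx":0,"wy":0,"wz":0,"claw":0},{"tx":0,"ty":0,"tz":0,"wx":0,"wy":0,"wz":0,"claw":0},{"tx":0,"ty":0,"tz":0,"wx":0,"wy":0,"wz":0,"claw":0}]' 15
python3 - <<'E'
from h import *
go()
print(w2s([0.5691,-0.0949]))
C,im,d=grab("wrist"); P=cloud("wrist",C,d); z=P[...,2]; S=w2s(P)
b=(S[...,1]<-.02)&(S[...,1]>-.04)&(z>.05)&(z<.075)&(S[...,0]<-.25)
print(np.sort(S[b][:,0])[::20].round(3))
E
```

```text
clock: 8.97
position: [0.5865, -0.2108, 0.0733]
ee_rot: [-3.127, -0.239, -0.0]
force: [-5.5, 23.8, 10.7]
width: 0.309
t 8.97 tcp [ 0.5865 -0.2108  0.0733] st [-0.3008 -0.0034] yawY -81.3 F [-5.5 23.8 10.7] w 0.309 q [ 0.54  0.65 -0.41  1.72  0.32  0.85 -1.44]
[-0.18358555 -0.00348668]
[-0.295 -0.295 -0.295 -0.295 -0.295 -0.294 -0.294 -0.294 -0.294 -0.294
 -0.294 -0.293 -0.293 -0.293 -0.293 -0.293 -0.292 -0.292 -0.292 -0.292
 -0.292 -0.291 -0.291 -0.291 -0.291 -0.291 -0.291 -0.29  -0.29  -0.29
 -0.29  -0.29  -0.289 -0.289 -0.289 -0.289 -0.289 -0.288 -0.288 -0.288
 -0.288 -0.288 -0.287 -0.287 -0.287 -0.287 -0.286 -0.286 -0.286 -0.286]
```

```bash
python3 -m handwheel '[{"tx":0,"ty":-0.5,"tz":0,"wx":0,"wy":0,"wz":0,"claw":0.4},{"tx":0,"ty":-0.9,"tz":0,"wx":0,"wy":0,"wz":0,"claw":0.4},{"tx":0,"ty":-0.9,"tz":0,"wx":0,"wy":0,"wz":0,"claw":0.4},{"tx":0,"ty":-0.9,"tz":0,"wx":0,"wy":0,"wz":0,"claw":0.4},{"tx":0,"ty":-0.9,"tz":-4,"wx":0,"wy":0,"wz":0,"claw":0.4},{"tx":0,"ty":-0.9,"tz":-8,"wx":0,"wy":0,"wz":0,"claw":0.4},{"tx":-4,"ty":-0.9,"tz":-12,"wx":0,"wy":0,"wz":0,"claw":1},{"tx":-8,"ty":-0.9,"tz":-16,"wx":0,"wy":0,"wz":0,"claw":1},{"tx":-10,"ty":-0.9,"tz":-18,"wx":0,"wy":0,"wz":0,"claw":1},{"tx":-10,"ty":-0.9,"tz":-18,"wx":0,"wy":0,"wz":0,"claw":1},{"tx":-10,"ty":-0.9,"tz":-18,"wx":0,"wy":0,"wz":0,"claw":1}]' 10
python3 - <<'E'
from h import *
go()
C,im,d=grab("wrist"); P=cloud("wrist",C,d); cv2.imwrite("pics/w5.png",im); z=P[...,2]; S=w2s(P)
np.savez("w5.npz",P=P,im=im)
fr=(abs(S[...,1])<.05)&(z>.066)&(z<.076)&(S[...,0]<-.15); print("front top",np.percentile(S[fr][:,0],[2,50,98]))
b=(abs(S[...,1])<.03)&(z>.055)&(z<.075)&(S[...,0]<-.26); print("bar",np.percentile(S[b][:,0],[2,50,98]),b.sum())
E
```

```text
clock: 9.93
position: [0.4848, -0.2242, 0.2563]
ee_rot: [3.129, 0.229, 0.005]
force: [-0.3, 0.0, -0.6]
width: 0.716
t 9.93 tcp [ 0.4848 -0.2242  0.2563] st [-0.2988  0.0992] yawY -81.6 F [-0.3  0.  -0.6] w 0.716 q [ 0.71  0.32 -0.49  1.75  0.17  1.12 -1.26]
front top [-0.57170739 -0.24060682 -0.23091249]
bar [-0.58236559 -0.29274819 -0.28554853] 1084
```

View pics/w5.png

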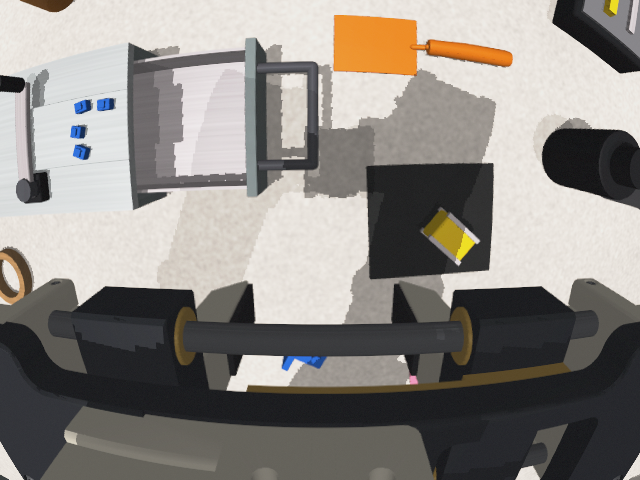

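```bash
python3 - <<'E'
from h import *
D=np.load("w5.npz"); P=D["P"]; im=D["im"]; z=P[...,2]
x,y=P[...,0],P[...,1]
m=(x>.4)&(x<.58)&(y>-.45)&(y<-.26)&(z>.034)&(z<.05)
r=cv2.minAreaRect((P[m][:,:2]*1000).astype(np.float32)); print("scraper",r,m.sum(),np.median(z[m])); print(w2s(np.array(r[0])/1000))
g=im.max(2)
m=(x>.4)&(x<.6)&(y>-.46)&(y<-.24)&(z<.02)&(g<70); m=cv2.morphologyEx(m.astype(np.uint8),cv2.MORPH_OPEN,np.ones((5,5)))>0
r=cv2.minAreaRect((P[m][:,:2]*1000).astype(np.float32)); print("pad",r)
crop(im,360,150,500,290,4,"w5c.png")
E
```

```text
scraper ((482.23284912109375, -365.2012023925781), (49.08597946166992, 36.71632385253906), 59.36384582519531) 1359 0.03758105934509087
[-0.43785788  0.12282336]
pad ((491.86676025390625, -349.49462890625), (129.18141174316406, 149.1400604248047), 11.472562789916992)
```

View pics/w5c.png

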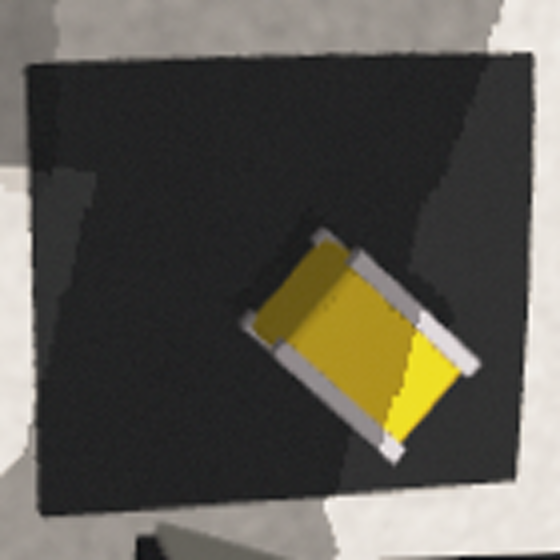

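```bash
cat >> h.py <<'E'
def goabs(xyz,az,turn):
    """turn: signed world turn hint deg; handles >90"""
    s=sensors.observe(); M=R.from_rotvec(s["ee_rot"]).as_matrix(); d=M.T@(np.asarray(xyz)-s["position"])*100; a0=np.degrees(np.arctan2(M[1,1],M[0,1]))
    print("tx %.2f ty %.2f tz %.2f wz %.1f"%(*d,-((az-a0)%360 if turn>0 else -((a0-az)%360))))
E
python3 -c "
from h import *
goabs([.482,-.365,.16],59.4,1)"
python3 -m handwheel '[{"tx":0,"ty":0,"tz":-2,"wx":0,"wy":0,"wz":-7.1,"claw":1},{"tx":0,"ty":0,"tz":-2,"wx":0,"wy":0,"wz":-14.2,"claw":1},{"tx":0,"ty":0,"tz":-2,"wx":0,"wy":0,"wz":-21.3,"claw":1},{"tx":0,"ty":0,"tz":-2,"wx":0,"wy":0,"wz":-28.4,"claw":1},{"tx":0,"ty":0,"tz":-2,"wx":0,"wy":0,"wz":-35.5,"claw":1},{"tx":0,"ty":0,"tz":-2,"wx":0,"wy":0,"wz":-42.6,"claw":1},{"tx":0,"ty":0,"tz":-2,"wx":0,"wy":0,"wz":-49.7,"claw":1},{"tx":0,"ty":0,"tz":-2,"wx":0,"wy":0,"wz":-56.8,"claw":1},{"tx":0,"ty":0,"tz":-2,"wx":0,"wy":0,"wz":-63.9,"claw":1},{"tx":0,"ty":0,"tz":-2,"wx":0,"wy":0,"wz":-71,"claw":1},{"tx":0,"ty":0,"tz":-2,"wx":0,"wy":0,"wz":-78.1,"claw":1},{"tx":0,"ty":0,"tz":-2,"wx":0,"wy":0,"wz":-85.2,"claw":1}]' 25
python3 -c "
from h import *
go(); goabs([.482,-.365,.16],59.4,1)"
```

```text
tx -2.47 ty 13.92 tz 9.50 wz -141.0
clock: 10.98
position: [0.4866, -0.2216, 0.2714]
ee_rot: [-2.138, -2.3, -0.001]
force: [-0.2, 0.9, -0.8]
width: 0.997
t 10.98 tcp [ 0.4866 -0.2216  0.2714] st [-0.2965  0.097 ] yawY 4.2 F [-0.2  0.9 -0.8] w 0.997 q [ 0.93  0.37 -0.8   1.7   0.28  1.19  0.13]
tx -14.29 ty -1.49 tz 11.12 wz -55.2
```

```bash
python3 -m handwheel '[{"tx":-7,"ty":-0.8,"tz":3,"wx":0,"wy":0,"wz":-7.1,"claw":1},{"tx":-14.3,"ty":-1.5,"tz":9,"wx":0,"wy":0,"wz":-14.2,"claw":1},{"tx":-14.3,"ty":-1.5,"tz":9,"wx":0,"wy":0,"wz":-21.3,"claw":1},{"tx":-14.3,"ty":-1.5,"tz":9,"wx":0,"wy":0,"wz":-28.4,"claw":1},{"tx":-14.3,"ty":-1.5,"tz":9,"wx":0,"wy":0,"wz":-35.5,"claw":1},{"tx":-14.3,"ty":-1.5,"tz":9,"wx":0,"wy":0,"wz":-42.6,"claw":1},{"tx":-14.3,"ty":-1.5,"tz":9,"wx":0,"wy":0,"wz":-49.7,"claw":1},{"tx":-14.3,"ty":-1.5,"tz":11,"wx":0,"wy":0,"wz":-55.2,"claw":1},{"tx":-14.3,"ty":-1.5,"tz":11,"wx":0,"wy":0,"wz":-55.2,"claw":1},{"tx":-14.3,"ty":-1.5,"tz":11,"wx":0,"wy":0,"wz":-55.2,"claw":1}]' 25
python3 - <<'E'
from h import *
go(([.482,-.365,.03],59.4))
C,im,d=grab("wrist"); P=cloud("wrist",C,d); cv2.imwrite("pics/w6.png",im)
x,y,z=P[...,0],P[...,1],P[...,2]
m=(x>.4)&(x<.58)&(y>-.45)&(y<-.26)&(z>.034)&(z<.05)
print(m.sum(), np.nanmean(P[m],axis=0))
C,im,d=grab("top"); crop(im,400,210,500,290,6,"t6.png")
E
```

```text
clock: 11.82
position: [0.4801, -0.3648, 0.1607]
ee_rot: [-0.843, -3.023, -0.004]
force: [0.6, -0.4, 0.9]
width: 0.999
t 11.82 tcp [ 0.4801 -0.3648  0.1607] st [-0.4372  0.1249] yawY 58.8 F [ 0.6 -0.4  0.9] w 0.999 q [ 1.15  0.65 -0.92  1.67  0.56  1.11  1.1 ]
   tx -0.21 ty 0.06 tz 13.07  w 0.1 -0.2 -0.6  dist 13.1cm
2951 [ 0.4817165  -0.36507932  0.03768628]
```

View pics/w6.png

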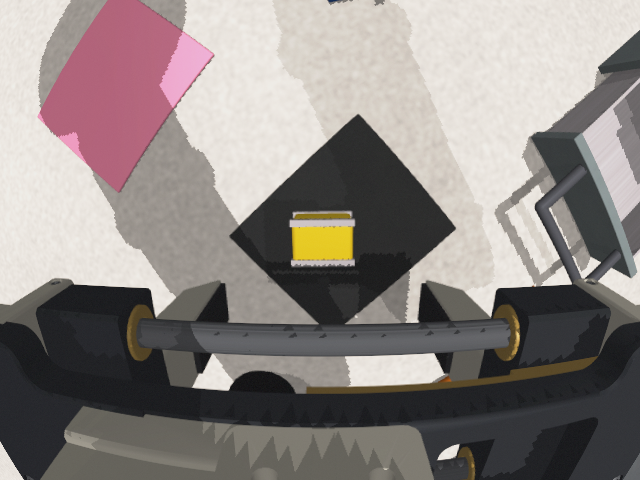

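```bash
python3 - <<'E'
from h import *
C,im,d=grab("top"); P=cloud("top",C,d)
x,y,z=P[...,0],P[...,1],P[...,2]
m=(x>.5)&(x<.75)&(y<-.38)&(y>-.6)&(z>.06)&(z<.4)
q=P[m]
M=R.from_rotvec(sensors.observe()["ee_rot"]).as_matrix(); t=sensors.observe()["position"]
q=q[q[:,2]<.16]
L=(q-t)@M; print(len(q)); print("closest in -x side", np.sort(-L[:,0])[:200:20].round(3))
D=(q-t)[:,:2]; r=np.hypot(D[:,0],D[:,1]); i=np.argsort(r)[:200:20]; print(q[i].round(3),L[i].round(3))
E
```

```text
369
closest in -x side [0.183 0.187 0.189 0.192 0.196 0.199 0.201 0.203 0.205 0.208]
[[ 0.579 -0.57   0.112]
 [ 0.567 -0.58   0.103]
 [ 0.59  -0.574  0.102]
 [ 0.566 -0.586  0.109]
 [ 0.593 -0.576  0.145]
 [ 0.597 -0.575  0.107]
 [ 0.577 -0.587  0.109]
 [ 0.609 -0.571  0.113]
 [ 0.577 -0.59   0.109]
 [ 0.589 -0.586  0.138]] [[-0.189 -0.125  0.051]
 [-0.184 -0.14   0.06 ]
 [-0.2   -0.123  0.061]
 [-0.187 -0.146  0.055]
 [-0.205 -0.123  0.018]
 [-0.207 -0.12   0.056]
 [-0.196 -0.141  0.054]
 [-0.216 -0.11   0.05 ]
 [-0.198 -0.143  0.054]
 [-0.207 -0.133  0.025]]
```

```bash
python3 -m handwheel '[{"tx":-0.2,"ty":0,"tz":4,"wx":0,"wy":0,"wz":-0.5,"claw":1},{"tx":-0.2,"ty":0,"tz":8,"wx":0,"wy":0,"wz":-0.5,"claw":1},{"tx":-0.2,"ty":0,"tz":11,"wx":0,"wy":0,"wz":-0.5,"claw":1},{"tx":-0.2,"ty":0,"tz":13.1,"wx":0,"wy":0,"wz":-0.5,"claw":1},{"tx":-0.2,"ty":0,"tz":13.1,"wx":0,"wy":0,"wz":-0.5,"claw":1},{"tx":-0.2,"ty":0,"tz":13.1,"wx":0,"wy":0,"wz":-0.5,"claw":0.4},{"tx":-0.2,"ty":0,"tz":13.1,"wx":0,"wy":0,"wz":-0.5,"claw":0.4},{"tx":-0.2,"ty":0,"tz":13.1,"wx":0,"wy":0,"wz":-0.5,"claw":0.4},{"tx":-0.2,"ty":0,"tz":13.1,"wx":0,"wy":0,"wz":-0.5,"claw":0.4},{"tx":-0.2,"ty":0,"tz":13.1,"wx":0,"wy":0,"wz":-0.5,"claw":0.4},{"tx":-0.2,"ty":0,"tz":13.1,"wx":0,"wy":0,"wz":-0.5,"claw":0.4}]' 25
python3 -c "
from h import *
go()
p=s2w(-.025,-.012,.2); goabs(p,8.6,-1)"
```

```text
clock: 12.88
position: [0.4827, -0.3665, 0.0326]
ee_rot: [0.826, 3.03, -0.001]
force: [-0.1, -0.3, -0.8]
width: 0.618
t 12.88 tcp [ 0.4827 -0.3665  0.0326] st [-0.4393  0.1226] yawY 59.5 F [-0.1 -0.3 -0.8] w 0.618 q [ 1.08  0.79 -0.81  1.77  0.72  0.9   0.99]
tx 15.66 ty 40.63 tz -16.78 wz 50.9
```

```bash
python3 -m handwheel '[{"tx":0,"ty":0,"tz":0,"wx":0,"wy":0,"wz":0,"claw":0.4},{"tx":0,"ty":0,"tz":0,"wx":0,"wy":0,"wz":0,"claw":0.4},{"tx":0,"ty":0,"tz":0,"wx":0,"wy":0,"wz":0,"claw":0.4},{"tx":0,"ty":0,"tz":0,"wx":0,"wy":0,"wz":0,"claw":0.4},{"tx":0,"ty":0,"tz":0,"wx":0,"wy":0,"wz":0,"claw":0.4}]' 25
python3 -c "
from h import *
go()
p=s2w(-.025,-.012,.2); goabs(p,8.6,-1)"
```

```text
clock: 13.3
position: [0.4825, -0.3664, 0.0321]
ee_rot: [0.826, 3.031, -0.001]
force: [-1.4, -0.2, 5.1]
width: 0.519
t 13.3 tcp [ 0.4825 -0.3664  0.0321] st [-0.439   0.1228] yawY 59.5 F [-1.4 -0.2  5.1] w 0.519 q [ 1.08  0.79 -0.81  1.77  0.72  0.9   0.99]
tx 15.64 ty 40.63 tz -16.81 wz 50.9
```

```bash
python3 -m handwheel '[{"tx":0,"ty":0,"tz":-3,"wx":0,"wy":0,"wz":0,"claw":0.4},{"tx":0,"ty":0,"tz":-6,"wx":0,"wy":0,"wz":0,"claw":0.4},{"tx":0,"ty":1,"tz":-9,"wx":0,"wy":0,"wz":4,"claw":0.4},{"tx":1,"ty":4,"tz":-12,"wx":0,"wy":0,"wz":8,"claw":0.4},{"tx":2,"ty":7,"tz":-14,"wx":0,"wy":0,"wz":14,"claw":0.4},{"tx":4,"ty":10,"tz":-16,"wx":0,"wy":0,"wz":20,"claw":0.4},{"tx":5,"ty":13,"tz":-16,"wx":0,"wy":0,"wz":26,"claw":0.4},{"tx":6,"ty":16,"tz":-16,"wx":0,"wy":0,"wz":32,"claw":0.4},{"tx":7.5,"ty":19.5,"tz":-16,"wx":0,"wy":0,"wz":38,"claw":0.4},{"tx":9,"ty":23,"tz":-16,"wx":0,"wy":0,"wz":44,"claw":0.4},{"tx":10,"ty":26,"tz":-16,"wx":0,"wy":0,"wz":50,"claw":0.4},{"tx":10,"ty":26,"tz":-16,"wx":0,"wy":0,"wz":51,"claw":0.4}]'
python3 -c "
from h import *
p=s2w(-.025,-.012,.17); go((p,8.6))"
```

```text
clock: 14.3
position: [0.529, -0.0826, 0.1926]
ee_rot: [-2.046, -2.383, -0.007]
force: [-0.2, 0.4, -1.2]
width: 0.519
t 14.3 tcp [ 0.529  -0.0826  0.1926] st [-0.1654  0.0344] yawY 8.7 F [-0.2  0.4 -1.2] w 0.519 q [ 0.63  0.45 -0.78  1.81  0.36  1.03 -0.14]
   tx 14.02 ty 4.66 tz 2.32  w 0.2 -0.2 0.1  dist 15.0cm
```

```bash
python3 -m handwheel '[{"tx":4,"ty":1.3,"tz":0.5,"wx":0,"wy":0,"wz":0,"claw":0.4},{"tx":8,"ty":2.8,"tz":1,"wx":0,"wy":0,"wz":0,"claw":0.4},{"tx":11,"ty":4,"tz":1.5,"wx":0,"wy":0,"wz":0,"claw":0.4},{"tx":13,"ty":4.6,"tz":2.2,"wx":0,"wy":0,"wz":0,"claw":0.4},{"tx":13,"ty":4.6,"tz":2.2,"wx":0,"wy":0,"wz":0,"claw":0.4},{"tx":13,"ty":4.6,"tz":2.2,"wx":0,"wy":0,"wz":0,"claw":0.4}]'
python3 - <<'E'
from h import *
p=s2w(-.035,-.012,.130); go((p,8.6))
C,im,d=grab("wrist"); cv2.imwrite("pics/w7.png",im)
C,im,d=grab("scene"); crop(im,250,130,450,330,3,"s7.png"); go()
E
```

```text
clock: 14.8
position: [0.5537, 0.0455, 0.1691]
ee_rot: [-2.045, -2.383, 0.001]
force: [0.4, -0.5, -2.3]
width: 0.523
t 14.8 tcp [0.5537 0.0455 0.1691] st [-0.0425 -0.0093] yawY 8.7 F [ 0.4 -0.5 -2.3] w 0.523 q [ 0.36  0.51 -0.76  1.79  0.41  1.01 -0.4 ]
   tx 0.75 ty 0.28 tz 3.91  w -0.1 -0.0 0.1  dist 4.0cm
t 14.9 tcp [0.5541 0.0429 0.1694] st [-0.0451 -0.0092] yawY 8.5 F [ 0.1 -1.4 -1.3] w 0.521 q [ 0.37  0.51 -0.76  1.79  0.41  1.01 -0.4 ]
```

View pics/w7.png

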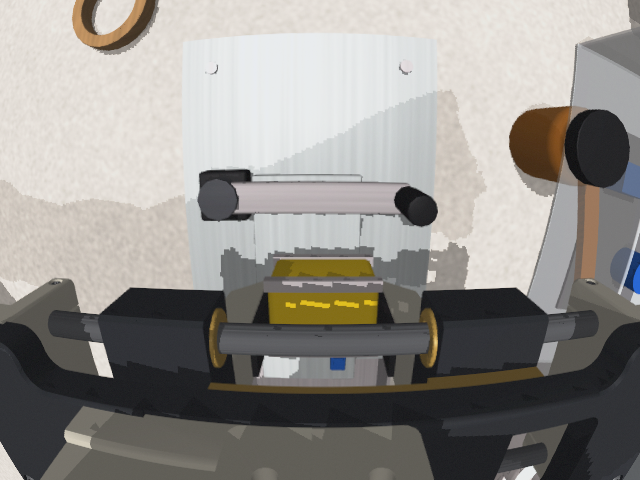

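View pics/s7.png

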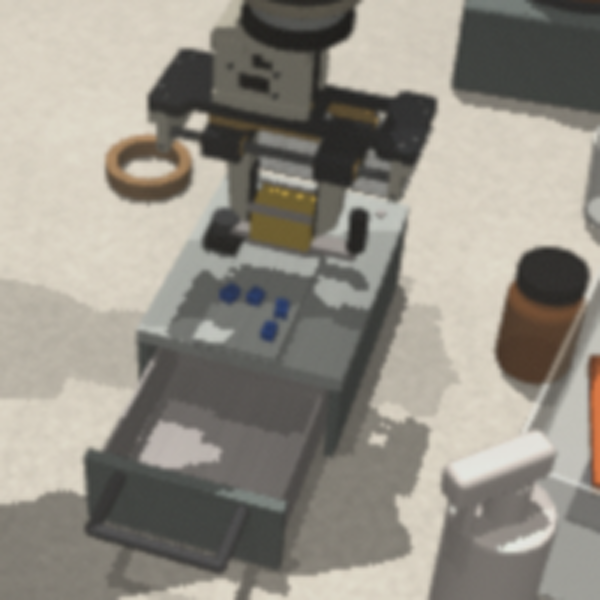

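```bash
python3 -m handwheel '[{"tx":0,"ty":0,"tz":0,"wx":0,"wy":0,"wz":0,"claw":0.4},{"tx":0,"ty":0,"tz":0,"wx":0,"wy":0,"wz":0,"claw":0.4}]'
python3 - <<'E'
from h import *
p=s2w(-.036,-.012,.130); go((p,8.6))
E
```

```text
clock: 15.07
position: [0.5543, 0.0425, 0.1698]
ee_rot: [2.052, 2.378, -0.001]
force: [-0.1, -0.1, -1.1]
width: 0.521
t 15.07 tcp [0.5543 0.0425 0.1698] st [-0.0455 -0.0094] yawY 8.4 F [-0.1 -0.1 -1.1] w 0.521 q [ 0.37  0.51 -0.76  1.79  0.41  1.01 -0.4 ]
   tx 0.96 ty 0.25 tz 3.98  w -0.0 0.0 -0.2  dist 4.1cm
```

```bash
python3 -m handwheel '[{"tx":0.9,"ty":0.2,"tz":1,"wx":0,"wy":0,"wz":0,"claw":0.4},{"tx":0.9,"ty":0.2,"tz":2,"wx":0,"wy":0,"wz":0,"claw":0.4},{"tx":0.9,"ty":0.2,"tz":3,"wx":0,"wy":0,"wz":0,"claw":0.4},{"tx":0.9,"ty":0.2,"tz":3.8,"wx":0,"wy":0,"wz":0,"claw":0.4},{"tx":0.9,"ty":0.2,"tz":4,"wx":0,"wy":0,"wz":0,"claw":0.4},{"tx":0.9,"ty":0.2,"tz":4,"wx":0,"wy":0,"wz":0,"claw":0.4},{"tx":0.9,"ty":0.2,"tz":4,"wx":0,"wy":0,"wz":0,"claw":0.4},{"tx":0.9,"ty":0.2,"tz":4,"wx":0,"wy":0,"wz":0,"claw":0.4}]'
python3 - <<'E'
from h import *
go()
C,im,d=grab("wrist"); cv2.imwrite("pics/w8.png",im)
C,im,d=grab("scene"); crop(im,250,130,450,330,3,"s8.png"); go()
E
```

```text
clock: 15.73
position: [0.5551, 0.0531, 0.1299]
ee_rot: [2.05, 2.38, 0.0]
force: [-0.2, -1.0, -1.1]
width: 0.523
t 15.73 tcp [0.5551 0.0531 0.1299] st [-0.0351 -0.0118] yawY 8.5 F [-0.2 -1.  -1.1] w 0.523 q [ 0.33  0.56 -0.73  1.82  0.45  0.94 -0.46]
t 15.83 tcp [0.5552 0.0532 0.13  ] st [-0.0351 -0.0119] yawY 8.5 F [ 0.   0.9 -1.4] w 0.521 q [ 0.33  0.56 -0.73  1.82  0.45  0.94 -0.46]
```

View pics/s8.png

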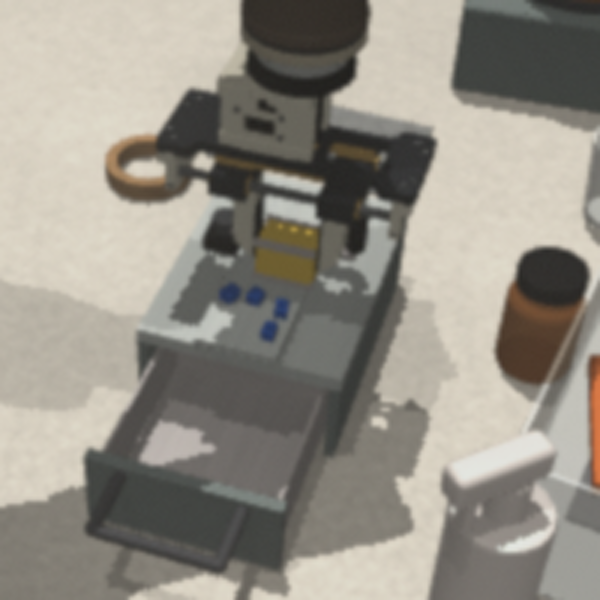

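```bash
python3 -m handwheel '[{"tx":-0.7,"ty":0,"tz":0,"wx":0,"wy":0,"wz":0,"claw":0.4},{"tx":-1.4,"ty":0,"tz":0,"wx":0,"wy":0,"wz":0,"claw":0.4},{"tx":-2.1,"ty":0,"tz":0,"wx":0,"wy":0,"wz":0,"claw":0.4},{"tx":-2.8,"ty":0,"tz":0,"wx":0,"wy":0,"wz":0,"claw":0.4},{"tx":-3.5,"ty":0,"tz":0,"wx":0,"wy":0,"wz":0,"claw":0.4},{"tx":-4.2,"ty":0,"tz":0,"wx":0,"wy":0,"wz":0,"claw":0.4},{"tx":-4.9,"ty":0,"tz":0,"wx":0,"wy":0,"wz":0,"claw":0.4},{"tx":-5.6,"ty":0,"tz":0,"wx":0,"wy":0,"wz":0,"claw":0.4},{"tx":-6.3,"ty":0,"tz":0,"wx":0,"wy":0,"wz":0,"claw":0.4},{"tx":-7,"ty":0,"tz":0,"wx":0,"wy":0,"wz":0,"claw":0.4},{"tx":-7,"ty":0,"tz":0,"wx":0,"wy":0,"wz":0,"claw":0.4},{"tx":-7,"ty":0,"tz":0,"wx":0,"wy":0,"wz":0,"claw":0.4}]'
python3 - <<'E'
from h import *
go()
C,im,d=grab("scene"); crop(im,250,130,450,330,3,"s9.png"); go()
E
```

```text
clock: 16.83
position: [0.5653, -0.0165, 0.1297]
ee_rot: [-2.051, -2.379, 0.0]
force: [0.2, -0.4, -1.4]
width: 0.52
t 16.83 tcp [ 0.5653 -0.0165  0.1297] st [-0.1055 -0.0115] yawY 8.5 F [ 0.2 -0.4 -1.4] w 0.52 q [ 0.44  0.57 -0.73  1.81  0.46  0.94 -0.33]
t 16.88 tcp [ 0.5652 -0.0159  0.1297] st [-0.1049 -0.0115] yawY 8.5 F [ 0.9  0.9 -1.6] w 0.527 q [ 0.44  0.57 -0.73  1.81  0.46  0.94 -0.33]
```

View pics/s9.png

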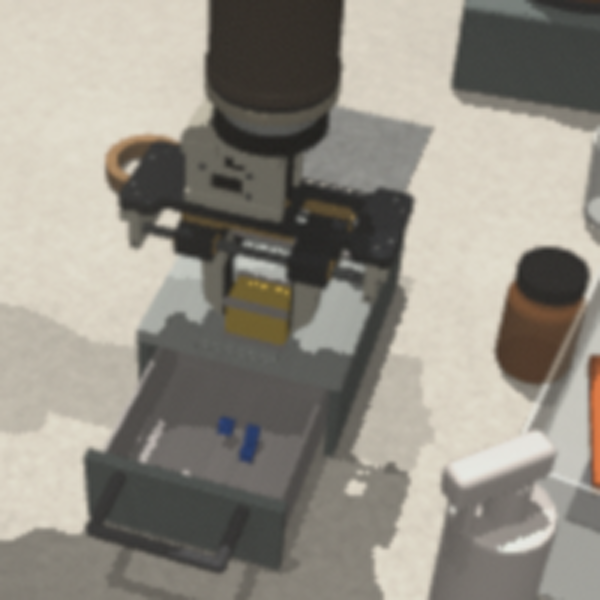

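```bash
python3 -m handwheel '[{"tx":-0.5,"ty":0,"tz":0,"wx":0,"wy":0,"wz":0,"claw":0.4},{"tx":-1,"ty":0,"tz":0,"wx":0,"wy":0,"wz":0,"claw":0.4},{"tx":-1,"ty":0,"tz":0,"wx":0,"wy":0,"wz":0,"claw":0.4},{"tx":-1,"ty":0,"tz":-2,"wx":0,"wy":0,"wz":0,"claw":0.4},{"tx":-1,"ty":0,"tz":-4,"wx":0,"wy":0,"wz":0,"claw":0.4},{"tx":2,"ty":0,"tz":-4,"wx":0,"wy":0,"wz":0,"claw":0.4},{"tx":5,"ty":-1.5,"tz":-4,"wx":0,"wy":0,"wz":0,"claw":0.4},{"tx":7,"ty":-2.4,"tz":-4,"wx":0,"wy":0,"wz":0,"claw":0.4},{"tx":7,"ty":-2.4,"tz":-4,"wx":0,"wy":0,"wz":0,"claw":0.4},{"tx":7,"ty":-2.4,"tz":-4,"wx":0,"wy":0,"wz":0,"claw":0.4},{"tx":7,"ty":-2.4,"tz":-4,"wx":0,"wy":0,"wz":0,"claw":0.4}]'
python3 - <<'E'
from h import *
C,im,d=grab("scene"); crop(im,250,130,450,330,3,"s10.png"); p=s2w(-.037,.012,.1298); go((p,8.6))
E
```

```text
clock: 17.8
position: [0.5316, 0.0489, 0.1698]
ee_rot: [2.05, 2.379, -0.0]
force: [-0.3, 0.1, -1.7]
width: 0.521
t 17.85 tcp [0.5318 0.0485 0.1696] st [-0.0362  0.012 ] yawY 8.4 F [ 0.2  0.3 -1.6] w 0.517 q [ 0.38  0.48 -0.78  1.84  0.4   0.99 -0.42]
   tx -0.08 ty -0.00 tz 3.98  w 0.0 0.0 -0.2  dist 4.0cm
```

View pics/s10.png

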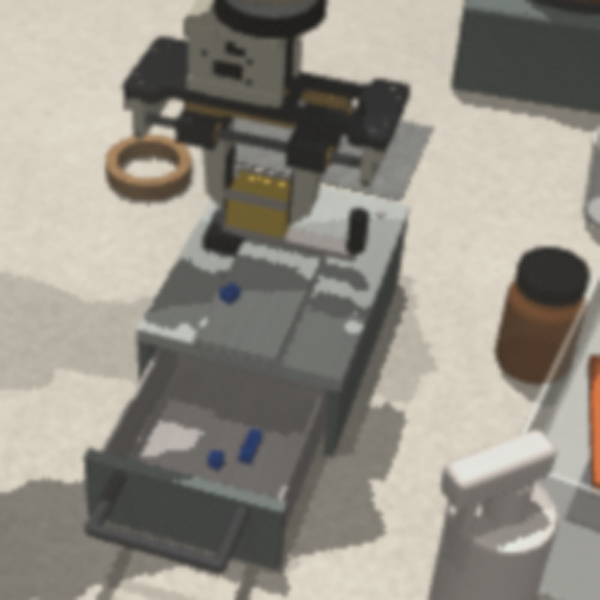

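```bash
python3 -m handwheel '[{"tx":-0.1,"ty":0,"tz":1.5,"wx":0,"wy":0,"wz":0,"claw":0.4},{"tx":-0.1,"ty":0,"tz":3,"wx":0,"wy":0,"wz":0,"claw":0.4},{"tx":-0.1,"ty":0,"tz":4,"wx":0,"wy":0,"wz":0,"claw":0.4},{"tx":-0.1,"ty":0,"tz":4,"wx":0,"wy":0,"wz":0,"claw":0.4},{"tx":-0.1,"ty":0,"tz":4,"wx":0,"wy":0,"wz":0,"claw":0.4}]'
python3 -m handwheel '[{"tx":-0.8,"ty":0,"tz":0,"wx":0,"wy":0,"wz":0,"claw":0.4},{"tx":-1.5,"ty":0,"tz":0,"wx":0,"wy":0,"wz":0,"claw":0.4},{"tx":-2.2,"ty":0,"tz":0,"wx":0,"wy":0,"wz":0,"claw":0.4},{"tx":-2.9,"ty":0,"tz":0,"wx":0,"wy":0,"wz":0,"claw":0.4},{"tx":-3.6,"ty":0,"tz":0,"wx":0,"wy":0,"wz":0,"claw":0.4},{"tx":-4.3,"ty":0,"tz":0,"wx":0,"wy":0,"wz":0,"claw":0.4},{"tx":-5,"ty":0,"tz":0,"wx":0,"wy":0,"wz":0,"claw":0.4},{"tx":-5.7,"ty":0,"tz":0,"wx":0,"wy":0,"wz":0,"claw":0.4},{"tx":-6.4,"ty":0,"tz":0,"wx":0,"wy":0,"wz":0,"claw":0.4},{"tx":-7.1,"ty":0,"tz":0,"wx":0,"wy":0,"wz":0,"claw":0.4},{"tx":-7.9,"ty":0,"tz":0,"wx":0,"wy":0,"wz":0,"claw":0.4},{"tx":-7.9,"ty":0,"tz":0,"wx":0,"wy":0,"wz":0,"claw":0.4}]'
python3 -m handwheel '[{"tx":0,"ty":0,"tz":0,"wx":0,"wy":0,"wz":0,"claw":0.4},{"tx":0,"ty":0,"tz":-2,"wx":0,"wy":0,"wz":0,"claw":0.4},{"tx":0,"ty":0,"tz":-4,"wx":0,"wy":0,"wz":0,"claw":0.4},{"tx":-4,"ty":-2,"tz":-7,"wx":0,"wy":0,"wz":0,"claw":0.4},{"tx":-7,"ty":-6,"tz":-9,"wx":0,"wy":0,"wz":0,"claw":0.4},{"tx":-10,"ty":-9,"tz":-9,"wx":0,"wy":0,"wz":0,"claw":0.4},{"tx":-13,"ty":-9,"tz":-9,"wx":0,"wy":0,"wz":0,"claw":0.4},{"tx":-13,"ty":-9,"tz":-9,"wx":0,"wy":0,"wz":0,"claw":0.4},{"tx":-13,"ty":-9,"tz":-9,"wx":0,"wy":0,"wz":0,"claw":0.4},{"tx":-13,"ty":-9,"tz":-9,"wx":0,"wy":0,"wz":0,"claw":0.4}]'
python3 - <<'E'
from h import *
C,im,d=grab("scene"); crop(im,250,130,450,330,3,"s11.png"); go()
C,im,d=grab("wrist"); cv2.imwrite("pics/w11.png",im)
E
```

```text
clock: 18.27
position: [0.5314, 0.0481, 0.1293]
ee_rot: [-2.051, -2.379, 0.001]
force: [-0.8, 0.7, -0.4]
width: 0.52
clock: 19.27
position: [0.5433, -0.0317, 0.1295]
ee_rot: [2.052, 2.378, -0.001]
force: [-0.6, -0.1, -1.2]
width: 0.523
clock: 20.1
position: [0.4733, -0.1713, 0.2198]
ee_rot: [2.051, 2.379, 0.001]
force: [-0.6, 0.2, -1.4]
width: 0.521
t 20.15 tcp [ 0.4736 -0.1702  0.2197] st [-0.2437  0.1022] yawY 8.6 F [ 0.1  0.  -1.5] w 0.521 q [ 0.86  0.37 -0.8   1.85  0.3   1.05  0.09]
```

View pics/s11.png

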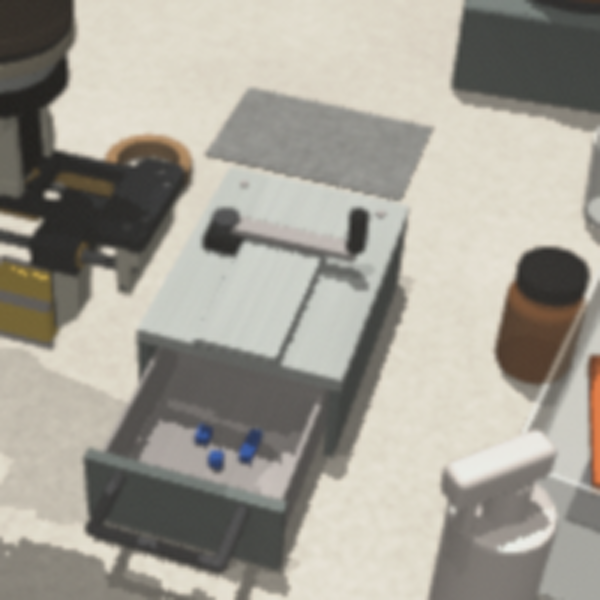

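View pics/w11.png

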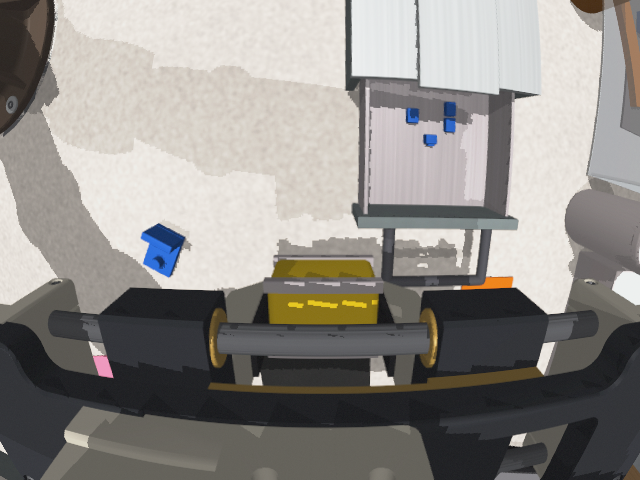

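```bash
python3 -c "
from h import *
go(([.4905,-.350,.12],8.6),([.4905,-.350,.0325],8.6))"
```

```text
t 20.2 tcp [ 0.4737 -0.1697  0.2197] st [-0.2433  0.102 ] yawY 8.6 F [ 0.3  1.  -1.1] w 0.52 q [ 0.86  0.37 -0.8   1.85  0.3   1.05  0.09]
   tx -18.08 ty -1.06 tz 9.96  w 0.0 -0.0 0.0  dist 20.7cm
   tx -18.09 ty -1.06 tz 18.71  w 0.0 -0.0 0.0  dist 26.0cm
```

```bash
python3 -m handwheel '[{"tx":-3,"ty":0,"tz":0,"wx":0,"wy":0,"wz":0,"claw":0.4},{"tx":-6.5,"ty":0,"tz":0.5,"wx":0,"wy":0,"wz":0,"claw":0.4},{"tx":-10,"ty":-0.5,"tz":2,"wx":0,"wy":0,"wz":0,"claw":0.4},{"tx":-13,"ty":-1,"tz":4,"wx":0,"wy":0,"wz":0,"claw":0.4},{"tx":-16,"ty":-1,"tz":7,"wx":0,"wy":0,"wz":0,"claw":0.4},{"tx":-18,"ty":-1,"tz":10,"wx":0,"wy":0,"wz":0,"claw":0.4},{"tx":-18,"ty":-1,"tz":13,"wx":0,"wy":0,"wz":0,"claw":0.4},{"tx":-18,"ty":-1,"tz":16,"wx":0,"wy":0,"wz":0,"claw":0.4},{"tx":-18,"ty":-1,"tz":18,"wx":0,"wy":0,"wz":0,"claw":0.4},{"tx":-18,"ty":-1,"tz":18.6,"wx":0,"wy":0,"wz":0,"claw":0.4},{"tx":-18,"ty":-1,"tz":18.6,"wx":0,"wy":0,"wz":0,"claw":0.4},{"tx":-18,"ty":-1,"tz":18.6,"wx":0,"wy":0,"wz":0,"claw":0.4}]'
python3 -c "
from h import *
go(([.4905,-.350,.0325],8.6))"
```

```text
clock: 21.2
position: [0.4913, -0.3492, 0.0339]
ee_rot: [-2.047, -2.383, -0.001]
force: [0.4, -0.3, -1.7]
width: 0.522
t 21.2 tcp [ 0.4913 -0.3492  0.0339] st [-0.4234  0.1115] yawY 8.7 F [ 0.4 -0.3 -1.7] w 0.522 q [ 0.94  0.72 -0.61  1.79  0.55  0.81  0.21]
   tx -0.06 ty -0.09 tz 0.14  w 0.0 -0.0 0.1  dist 0.2cm
```

Lower the last 1 mm, release, rise.

```bash
python3 -m handwheel '[{"tx":0,"ty":0,"tz":0.15,"wx":0,"wy":0,"wz":0,"claw":0.4},{"tx":0,"ty":0,"tz":0.15,"wx":0,"wy":0,"wz":0,"claw":0.4},{"tx":0,"ty":0,"tz":0.15,"wx":0,"wy":0,"wz":0,"claw":0.9},{"tx":0,"ty":0,"tz":0.15,"wx":0,"wy":0,"wz":0,"claw":0.9},{"tx":0,"ty":0,"tz":0.15,"wx":0,"wy":0,"wz":0,"claw":0.9},{"tx":0,"ty":0,"tz":0.15,"wx":0,"wy":0,"wz":0,"claw":0.9},{"tx":0,"ty":0,"tz":-3,"wx":0,"wy":0,"wz":0,"claw":0.9},{"tx":0,"ty":0,"tz":-7,"wx":0,"wy":0,"wz":0,"claw":0.9},{"tx":0,"ty":0,"tz":-11,"wx":0,"wy":0,"wz":0,"claw":0.9},{"tx":0,"ty":0,"tz":-15,"wx":0,"wy":0,"wz":0,"claw":0.6},{"tx":0,"ty":0,"tz":-17,"wx":0,"wy":0,"wz":0,"claw":0.5},{"tx":0,"ty":0,"tz":-17,"wx":0,"wy":0,"wz":0,"claw":0.5}]'
python3 - <<'E'
from h import *
C,im,d=grab("wrist"); P=cloud("wrist",C,d); cv2.imwrite("pics/w12.png",im)
x,y,z=P[...,0],P[...,1],P[...,2]
m=(x>.4)&(x<.58)&(y>-.45)&(y<-.26)&(z>.03)&(z<.06)
print("scraper",m.sum(), np.nanmean(P[m],axis=0))
# knob at theta=0: jaw axis tangential at mid theta .85 
for th in (0,.8,1.7):
  p=s2w(.107*np.sin(th),.05-.107*np.cos(th),.13); print(th,p.round(4), "tangent az",98.6+np.degrees(th))
k=s2w(0,-.057,.2); go((k,98.6+49))
E
```

```text
clock: 22.2
position: [0.4927, -0.3516, 0.2095]
ee_rot: [2.045, 2.374, 0.002]
force: [0.4, -0.2, 0.8]
width: 0.729
scraper 2292 [ 0.49149402 -0.34813239  0.03757939]
0 [0.5946 0.0946 0.13  ] tangent az 98.6
0.8 [0.551  0.1657 0.13  ] tangent az 144.43662361046586
1.7 [0.4593 0.1815 0.13  ] tangent az 196.00282517223994
t 22.25 tcp [ 0.4914 -0.3514  0.2066] st [-0.4256  0.1117] yawY 8.5 F [-0.4 -0.2 -1. ] w 0.687 q [ 1.02  0.53 -0.72  1.63  0.38  1.12  0.35]
   tx 42.59 ty 16.79 tz 0.57  w 0.3 0.1 40.9  dist 45.8cm
```

View pics/w12.png

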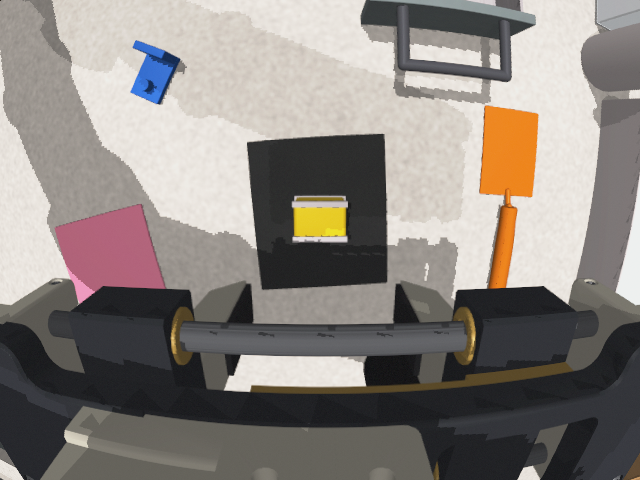

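```bash
python3 -m handwheel '[{"tx":42.5,"ty":16.8,"tz":0,"wx":0,"wy":0,"wz":41,"claw":0.5},{"tx":42.5,"ty":16.8,"tz":0,"wx":0,"wy":0,"wz":41,"claw":0.5},{"tx":42.5,"ty":16.8,"tz":0,"wx":0,"wy":0,"wz":41,"claw":0.5},{"tx":42.5,"ty":16.8,"tz":0,"wx":0,"wy":0,"wz":41,"claw":0.5},{"tx":42.5,"ty":16.8,"tz":0,"wx":0,"wy":0,"wz":41,"claw":0.5},{"tx":42.5,"ty":16.8,"tz":0,"wx":0,"wy":0,"wz":41,"claw":0.5},{"tx":42.5,"ty":16.8,"tz":0,"wx":0,"wy":0,"wz":41,"claw":0.5},{"tx":42.5,"ty":16.8,"tz":0,"wx":0,"wy":0,"wz":41,"claw":0.5},{"tx":42.5,"ty":16.8,"tz":0,"wx":0,"wy":0,"wz":41,"claw":0.5},{"tx":42.5,"ty":16.8,"tz":0,"wx":0,"wy":0,"wz":41,"claw":0.5},{"tx":42.5,"ty":16.8,"tz":0,"wx":0,"wy":0,"wz":41,"claw":0.5},{"tx":42.5,"ty":16.8,"tz":0,"wx":0,"wy":0,"wz":41,"claw":0.5}]'
python3 -m handwheel '[{"tx":0,"ty":0,"tz":0,"wx":0,"wy":0,"wz":0,"claw":0.5},{"tx":0,"ty":0,"tz":0,"wx":0,"wy":0,"wz":0,"claw":0.5}]'
python3 - <<'E'
from h import *
k=s2w(0,-.057,.13); go((k,98.6+49))
C,im,d=grab("wrist"); P=cloud("wrist",C,d); cv2.imwrite("pics/w13.png",im)
z=P[...,2];S=w2s(P); m=(z>.13)&(z<.15)&(abs(S[...,0])<.03)&(S[...,1]<-.03)&(S[...,1]>-.08); print(m.sum(),S[m].mean(0))
E
```

```text
clock: 23.25
position: [0.5924, 0.1052, 0.2029]
ee_rot: [-2.741, -1.524, -0.003]
force: [-1.1, 1.2, 0.8]
width: 0.503
clock: 23.42
position: [0.5926, 0.0939, 0.2023]
ee_rot: [-2.753, -1.513, 0.004]
force: [-0.4, -1.3, 0.1]
width: 0.503
t 23.42 tcp [0.5926 0.0939 0.2023] st [-0.0005 -0.0549] yawY -32.4 F [-0.4 -1.3  0.1] w 0.503 q [ 0.18  0.51 -0.62  1.65  0.32  1.1  -1.1 ]
   tx 0.18 ty 0.13 tz 7.23  w -0.1 0.1 -0.0  dist 7.2cm
681 [ 0.00098067 -0.05882041]
```

View pics/w13.png

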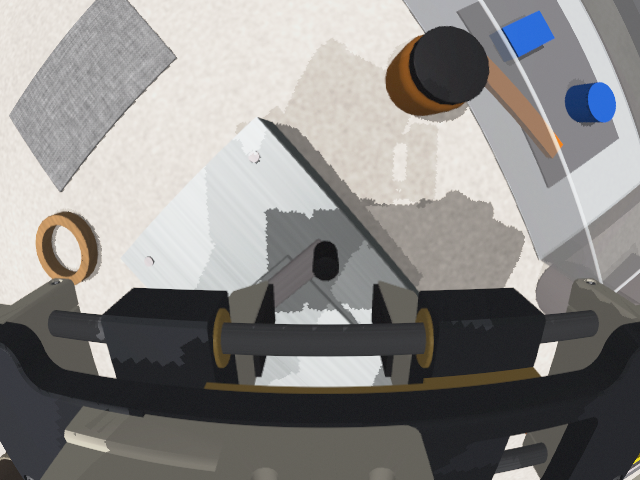

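```bash
python3 -m handwheel '[{"tx":0.3,"ty":0.1,"tz":3.5,"wx":0,"wy":0,"wz":0,"claw":0.5},{"tx":0.3,"ty":0.1,"tz":7,"wx":0,"wy":0,"wz":0,"claw":0.5},{"tx":0.3,"ty":0.1,"tz":7.2,"wx":0,"wy":0,"wz":0,"claw":0.5},{"tx":0.3,"ty":0.1,"tz":7.2,"wx":0,"wy":0,"wz":0,"claw":0},{"tx":0.3,"ty":0.1,"tz":7.2,"wx":0,"wy":0,"wz":0,"claw":0},{"tx":0.3,"ty":0.1,"tz":7.2,"wx":0,"wy":0,"wz":0,"claw":0},{"tx":0.3,"ty":0.1,"tz":7.2,"wx":0,"wy":0,"wz":0,"claw":0},{"tx":0.3,"ty":0.1,"tz":7.2,"wx":0,"wy":0,"wz":0,"claw":0},{"tx":0.3,"ty":0.1,"tz":7.2,"wx":0,"wy":0,"wz":0,"claw":0}]' 8
python3 - <<'E'
from h import *
go()
M=R.from_rotvec(sensors.observe()["ee_rot"]).as_matrix()
f=lambda th: s2w(.107*np.sin(th),.05-.107*np.cos(th),0)
for th in np.linspace(0,1.74,21)[1:]: print(round(th,2),((f(th)-f(0))@M*100).round(1))
E
```

```text
clock: 24.22
position: [0.5961, 0.0968, 0.1331]
ee_rot: [2.754, 1.512, 0.002]
force: [-1.9, 1.3, 6.7]
width: 0.172
t 24.22 tcp [0.5961 0.0968 0.1331] st [ 0.002  -0.0588] yawY -32.5 F [-1.9  1.3  6.7] w 0.172 q [ 0.15  0.58 -0.59  1.71  0.38  0.96 -1.15]
0.09 [ 0.7 -0.6  0. ]
0.17 [ 1.3 -1.3  0. ]
0.26 [ 1.8 -2.1  0. ]
0.35 [ 2.3 -2.9 -0. ]
0.43 [ 2.7 -3.7 -0. ]
0.52 [ 3.1 -4.6 -0. ]
0.61 [ 3.4 -5.5 -0. ]
0.7 [ 3.5 -6.4 -0. ]
0.78 [ 3.6 -7.3 -0. ]
0.87 [ 3.7 -8.2 -0. ]
0.96 [ 3.6 -9.2 -0. ]
1.04 [  3.5 -10.1  -0. ]
1.13 [  3.3 -11.   -0. ]
1.22 [  3.  -11.9  -0. ]
1.3 [  2.6 -12.7  -0. ]
1.39 [  2.2 -13.5  -0. ]
1.48 [  1.6 -14.3  -0. ]
1.57 [  1.1 -15.1  -0. ]
1.65 [  0.4 -15.7  -0. ]
1.74 [ -0.3 -16.4  -0. ]
```

```bash
python3 -m handwheel '[{"tx":0.7,"ty":-0.6,"tz":0,"wx":0,"wy":0,"wz":0,"claw":0},{"tx":1.3,"ty":-1.3,"tz":0,"wx":0,"wy":0,"wz":0,"claw":0},{"tx":1.8,"ty":-2.1,"tz":0,"wx":0,"wy":0,"wz":0,"claw":0},{"tx":2.3,"ty":-2.9,"tz":0,"wx":0,"wy":0,"wz":0,"claw":0},{"tx":2.7,"ty":-3.7,"tz":0,"wx":0,"wy":0,"wz":0,"claw":0},{"tx":3.1,"ty":-4.6,"tz":0,"wx":0,"wy":0,"wz":0,"claw":0},{"tx":3.4,"ty":-5.5,"tz":0,"wx":0,"wy":0,"wz":0,"claw":0},{"tx":3.5,"ty":-6.4,"tz":0,"wx":0,"wy":0,"wz":0,"claw":0},{"tx":3.6,"ty":-7.3,"tz":0,"wx":0,"wy":0,"wz":0,"claw":0},{"tx":3.7,"ty":-8.2,"tz":0,"wx":0,"wy":0,"wz":0,"claw":0},{"tx":3.6,"ty":-9.2,"tz":0,"wx":0,"wy":0,"wz":0,"claw":0},{"tx":3.6,"ty":-9.2,"tz":0,"wx":0,"wy":0,"wz":0,"claw":0}]'
python3 - <<'E'
from h import *
go()
s=sensors.observe(); M=R.from_rotvec(s["ee_rot"]).as_matrix(); r=w2s(s["position"])-[0,.05]; print(np.arctan2(r[0],-r[1]),np.linalg.norm(r))
f=lambda th: s2w(.107*np.sin(th),.05-.107*np.cos(th),0)
for th in np.linspace(.96,1.74,10)[1:]: print(round(th,2),((f(th)-[*s["position"][:2],0])@M*100).round(1))
E
```

```text
clock: 25.22
position: [0.5351, 0.1777, 0.1321]
ee_rot: [-2.751, -1.515, 0.001]
force: [0.6, 2.3, 5.8]
width: 0.168
t 25.22 tcp [0.5351 0.1777 0.1321] st [ 0.0911 -0.0106] yawY -32.3 F [0.6 2.3 5.8] w 0.168 q [ 0.02  0.53 -0.61  1.81  0.37  0.92 -1.32]
0.9833030548151254 0.10942039156433553
1.05 [-0.3 -0.6  0. ]
1.13 [-0.6 -1.5  0. ]
1.22 [-0.9 -2.4  0. ]
1.31 [-1.2 -3.3  0. ]
1.39 [-1.7 -4.1  0. ]
1.48 [-2.2 -4.9  0. ]
1.57 [-2.7 -5.6  0. ]
1.65 [-3.4 -6.3  0. ]
1.74 [-4.1 -6.9  0. ]
```

```bash
python3 -m handwheel '[{"tx":-0.2,"ty":-0.6,"tz":0,"wx":0,"wy":0,"wz":0,"claw":0},{"tx":-0.5,"ty":-1.5,"tz":0,"wx":0,"wy":0,"wz":0,"claw":0},{"tx":-0.8,"ty":-2.4,"tz":0,"wx":0,"wy":0,"wz":0,"claw":0},{"tx":-1.2,"ty":-3.3,"tz":0,"wx":0,"wy":0,"wz":0,"claw":0},{"tx":-1.7,"ty":-4.1,"tz":0,"wx":0,"wy":0,"wz":0,"claw":0},{"tx":-2.2,"ty":-4.9,"tz":0,"wx":0,"wy":0,"wz":0,"claw":0},{"tx":-2.7,"ty":-5.6,"tz":0,"wx":0,"wy":0,"wz":0,"claw":0},{"tx":-3.4,"ty":-6.3,"tz":0,"wx":0,"wy":0,"wz":0,"claw":0},{"tx":-4.1,"ty":-6.9,"tz":0,"wx":0,"wy":0,"wz":0,"claw":0},{"tx":-4.2,"ty":-7,"tz":0,"wx":0,"wy":0,"wz":0,"claw":0},{"tx":-4.2,"ty":-7,"tz":0,"wx":0,"wy":0,"wz":0,"claw":0}]'
python3 - <<'E'
from h import *
go()
s=sensors.observe(); r=w2s(s["position"])-[0,.05]; print(np.arctan2(r[0],-r[1]),np.linalg.norm(r))
E
```

```text
clock: 26.13
position: [0.4541, 0.1778, 0.1318]
ee_rot: [2.753, 1.512, -0.002]
force: [-1.1, 2.4, 7.1]
width: 0.171
t 26.13 tcp [0.4541 0.1778 0.1318] st [0.1032 0.0694] yawY -32.5 F [-1.1  2.4  7.1] w 0.171 q [ 0.01  0.42 -0.64  1.99  0.34  0.83 -1.39]
1.756697578494809 0.10503941481356806
```

```bash
python3 -m handwheel '[{"tx":0,"ty":0,"tz":0,"wx":0,"wy":0,"wz":0,"claw":0.5},{"tx":0,"ty":0,"tz":0,"wx":0,"wy":0,"wz":0,"claw":0.5},{"tx":0,"ty":0,"tz":0,"wx":0,"wy":0,"wz":0,"claw":0.5},{"tx":0,"ty":0,"tz":-3,"wx":0,"wy":0,"wz":0,"claw":0.5},{"tx":0,"ty":0,"tz":-7,"wx":0,"wy":0,"wz":0,"claw":0.5},{"tx":0,"ty":0,"tz":-7,"wx":0,"wy":0,"wz":0,"claw":0.5},{"tx":0,"ty":0,"tz":-7,"wx":0,"wy":0,"wz":0,"claw":0.5}]'
python3 - <<'E'
from h import *
p=s2w(-.058,0,.2); go((p,8.6))
C,im,d=grab("scene"); crop(im,250,130,450,330,3,"s14.png")
E
```

```text
clock: 26.72
position: [0.4566, 0.1785, 0.2033]
ee_rot: [2.754, 1.51, 0.004]
force: [-0.5, 0.6, 0.0]
width: 0.501
t 26.72 tcp [0.4566 0.1785 0.2033] st [0.1035 0.0669] yawY -32.5 F [-0.5  0.6  0. ] w 0.501 q [ 0.06  0.34 -0.69  1.9   0.26  0.99 -1.3 ]
   tx -7.77 ty 15.66 tz 0.34  w 0.2 -0.1 -41.1  dist 17.5cm
```

View pics/s14.png

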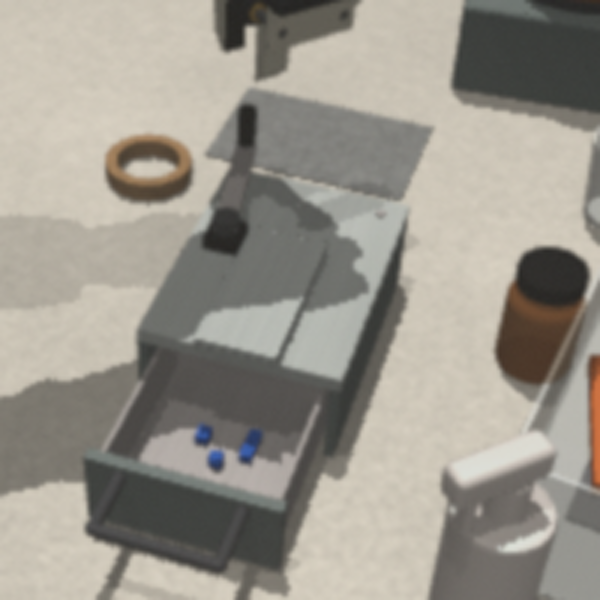

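```bash
python3 -m handwheel '[{"tx":-7.8,"ty":15.7,"tz":0.3,"wx":0,"wy":0,"wz":-41,"claw":1},{"tx":-7.8,"ty":15.7,"tz":0.3,"wx":0,"wy":0,"wz":-41,"claw":1},{"tx":-7.8,"ty":15.7,"tz":0.3,"wx":0,"wy":0,"wz":-41,"claw":1},{"tx":-7.8,"ty":15.7,"tz":0.3,"wx":0,"wy":0,"wz":-41,"claw":1},{"tx":-7.8,"ty":15.7,"tz":0.3,"wx":0,"wy":0,"wz":-41,"claw":1},{"tx":-7.8,"ty":15.7,"tz":0.3,"wx":0,"wy":0,"wz":-41,"claw":1},{"tx":-7.8,"ty":15.7,"tz":0.3,"wx":0,"wy":0,"wz":-41,"claw":1},{"tx":-7.8,"ty":15.7,"tz":0.3,"wx":0,"wy":0,"wz":-41,"claw":1},{"tx":-7.8,"ty":15.7,"tz":0.3,"wx":0,"wy":0,"wz":-41,"claw":1},{"tx":-7.8,"ty":15.7,"tz":0.3,"wx":0,"wy":0,"wz":-41,"claw":1}]' 30
python3 - <<'E'
from h import *
p=s2w(-.058,0,.102); go((p,8.6))
C,im,d=grab("wrist"); P=cloud("wrist",C,d); cv2.imwrite("pics/w15.png",im)
z=P[...,2];S=w2s(P); m=(z>.094)&(z<.106)&(S[...,0]>-.14)&(S[...,0]<.04)&(abs(S[...,1])<.05); print(m.sum(),np.percentile(S[m],[1,50,99],axis=0),np.median(z[m]))
m=(z>.08)&(z<.09)&(S[...,0]>.03)&(S[...,0]<.08)&(abs(S[...,1])<.08); print("deck z",np.median(z[m]))
E
```

```text
clock: 27.6
position: [0.5458, 0.0291, 0.1985]
ee_rot: [-2.051, -2.379, 0.001]
force: [-0.7, -0.0, 0.3]
width: 0.998
t 27.6 tcp [0.5458 0.0291 0.1985] st [-0.0575  0.001 ] yawY 8.5 F [-0.7 -0.   0.3] w 0.998 q [ 0.41  0.46 -0.78  1.77  0.37  1.06 -0.35]
   tx -0.05 ty 0.11 tz 9.65  w -0.0 0.0 -0.1  dist 9.6cm
16842 [[-0.11281405 -0.03173065]
 [-0.04337773  0.00059567]
 [ 0.01096137  0.04055833]] 0.0985031444290832
deck z 0.08454953461187342
```

View pics/w15.png

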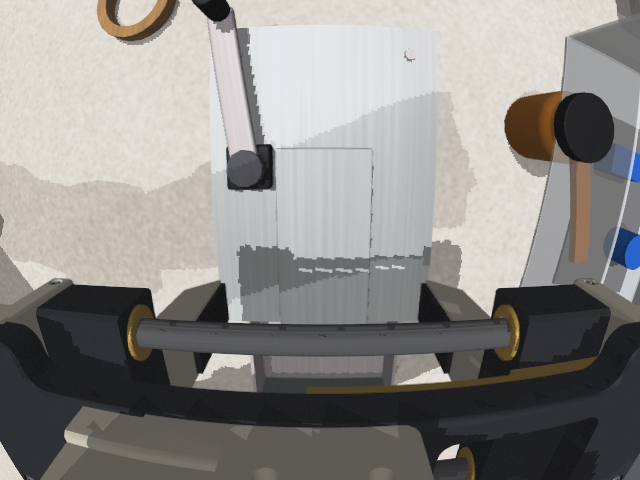

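```bash
python3 -m handwheel '[{"tx":0,"ty":0.1,"tz":4,"wx":0,"wy":0,"wz":0,"claw":1},{"tx":0,"ty":0.1,"tz":7,"wx":0,"wy":0,"wz":0,"claw":1},{"tx":0,"ty":0.1,"tz":9,"wx":0,"wy":0,"wz":0,"claw":1},{"tx":0,"ty":0.1,"tz":9.6,"wx":0,"wy":0,"wz":0,"claw":1},{"tx":0,"ty":0.1,"tz":9.6,"wx":0,"wy":0,"wz":0,"claw":1},{"tx":0,"ty":0.1,"tz":9.6,"wx":0,"wy":0,"wz":0,"claw":1}]' 30
python3 -m handwheel '[{"tx":0,"ty":0,"tz":0,"wx":0,"wy":0,"wz":0,"claw":0.5},{"tx":0,"ty":0,"tz":0,"wx":0,"wy":0,"wz":0,"claw":0.5},{"tx":0,"ty":0,"tz":0,"wx":0,"wy":0,"wz":0,"claw":0.5},{"tx":0,"ty":0,"tz":0,"wx":0,"wy":0,"wz":0,"claw":0.5},{"tx":0,"ty":0,"tz":0,"wx":0,"wy":0,"wz":0,"claw":0.5},{"tx":0,"ty":0,"tz":0,"wx":0,"wy":0,"wz":0,"claw":0.5}]' 30
```

```text
clock: 28.15
position: [0.5478, 0.029, 0.1036]
ee_rot: [2.05, 2.38, 0.001]
force: [-0.0, -0.1, 0.6]
width: 1.002
clock: 28.65
position: [0.5474, 0.0282, 0.1032]
ee_rot: [2.05, 2.38, -0.0]
force: [-2.3, -0.8, 5.1]
width: 0.696
```

```bash
python3 -m handwheel '[{"tx":0,"ty":0,"tz":-1,"wx":0,"wy":0,"wz":0,"claw":0.5},{"tx":0,"ty":0,"tz":-3,"wx":0,"wy":0,"wz":0,"claw":0.5},{"tx":0,"ty":0,"tz":-6,"wx":0,"wy":0,"wz":0,"claw":0.5},{"tx":0,"ty":0,"tz":-9,"wx":0,"wy":0,"wz":0,"claw":0.5},{"tx":0,"ty":0,"tz":-12,"wx":0,"wy":0,"wz":0,"claw":0.5},{"tx":0,"ty":0,"tz":-12,"wx":0,"wy":0,"wz":0,"claw":0.5},{"tx":0,"ty":0,"tz":-12,"wx":0,"wy":0,"wz":0,"claw":0.5}]'
python3 - <<'E'
from h import *
C,im,d=grab("scene"); crop(im,230,80,450,330,2.4,"s16.png")
go(([.452,.3566,.22],7),([.452,.3566,.0212],7))
E
```

```text
clock: 29.23
position: [0.5482, 0.0286, 0.2245]
ee_rot: [2.049, 2.378, 0.003]
force: [-0.3, 0.7, -3.7]
width: 0.691
t 29.28 tcp [0.5472 0.0281 0.2229] st [-0.0587 -0.0002] yawY 8.5 F [-0.1 -0.5 -2. ] w 0.691 q [ 0.43  0.44 -0.79  1.74  0.35  1.11 -0.33]
   tx 33.90 ty -4.55 tz 0.27  w 0.0 0.0 1.5  dist 34.2cm
   tx 33.91 ty -4.56 tz 20.15  w 0.0 0.0 1.5  dist 39.7cm
```

View pics/s16.png

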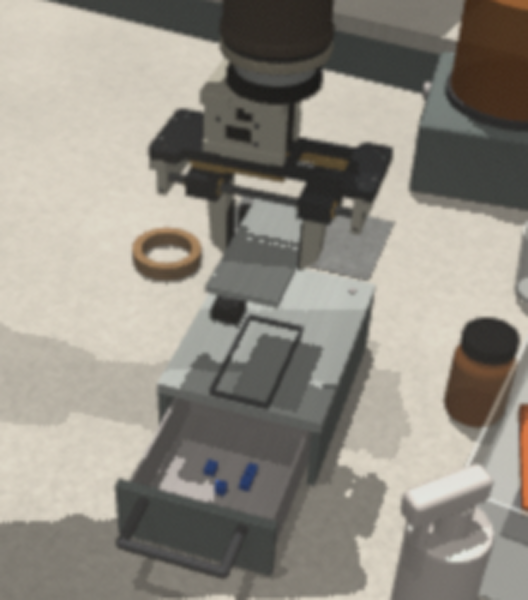

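```bash
python3 -m handwheel '[{"tx":2,"ty":0,"tz":0,"wx":0,"wy":0,"wz":0,"claw":0.5},{"tx":5,"ty":-0.5,"tz":0,"wx":0,"wy":0,"wz":0,"claw":0.5},{"tx":8.5,"ty":-1,"tz":0,"wx":0,"wy":0,"wz":0,"claw":0.5},{"tx":12,"ty":-1.5,"tz":0,"wx":0,"wy":0,"wz":0,"claw":0.5},{"tx":15.5,"ty":-2,"tz":0,"wx":0,"wy":0,"wz":0,"claw":0.5},{"tx":19,"ty":-2.5,"tz":0,"wx":0,"wy":0,"wz":1.5,"claw":0.5},{"tx":22.5,"ty":-3,"tz":0,"wx":0,"wy":0,"wz":1.5,"claw":0.5},{"tx":26,"ty":-3.5,"tz":0,"wx":0,"wy":0,"wz":1.5,"claw":0.5},{"tx":29,"ty":-4,"tz":0,"wx":0,"wy":0,"wz":1.5,"claw":0.5},{"tx":31.5,"ty":-4.5,"tz":0,"wx":0,"wy":0,"wz":1.5,"claw":0.5},{"tx":33.5,"ty":-4.5,"tz":0,"wx":0,"wy":0,"wz":1.5,"claw":0.5},{"tx":33.9,"ty":-4.5,"tz":0,"wx":0,"wy":0,"wz":1.5,"claw":0.5}]'
python3 -m handwheel '[{"tx":0,"ty":0,"tz":3,"wx":0,"wy":0,"wz":0,"claw":0.5},{"tx":0,"ty":0,"tz":6,"wx":0,"wy":0,"wz":0,"claw":0.5},{"tx":0,"ty":0,"tz":9,"wx":0,"wy":0,"wz":0,"claw":0.5},{"tx":0,"ty":0,"tz":12,"wx":0,"wy":0,"wz":0,"claw":0.5},{"tx":0,"ty":0,"tz":14,"wx":0,"wy":0,"wz":0,"claw":0.5},{"tx":0,"ty":0,"tz":15,"wx":0,"wy":0,"wz":0,"claw":0.5},{"tx":0,"ty":0,"tz":15,"wx":0,"wy":0,"wz":0,"claw":0.5},{"tx":0,"ty":0,"tz":15,"wx":0,"wy":0,"wz":0,"claw":0.5}]'
python3 - <<'E'
from h import *
C,im,d=grab("top"); crop(im,130,180,330,340,4,"t17.png")
go(([.452,.3566,.0212],7))
E
```

```text
clock: 30.28
position: [0.4498, 0.3603, 0.2212]
ee_rot: [-2.073, -2.357, 0.002]
force: [0.2, -0.4, -2.9]
width: 0.693
clock: 30.95
position: [0.4524, 0.3565, 0.0724]
ee_rot: [-2.081, -2.353, 0.002]
force: [-1.2, 0.2, -2.3]
width: 0.692
t 31.0 tcp [0.4529 0.3572 0.0734] st [0.2808 0.0438] yawY 7.0 F [-0.7  0.2 -2. ] w 0.694 q [-0.28  0.66 -0.71  1.82  0.55  0.87 -1.13]
   tx -0.05 ty -0.10 tz 5.22  w 0.0 -0.0 0.0  dist 5.2cm
```

View pics/t17.png

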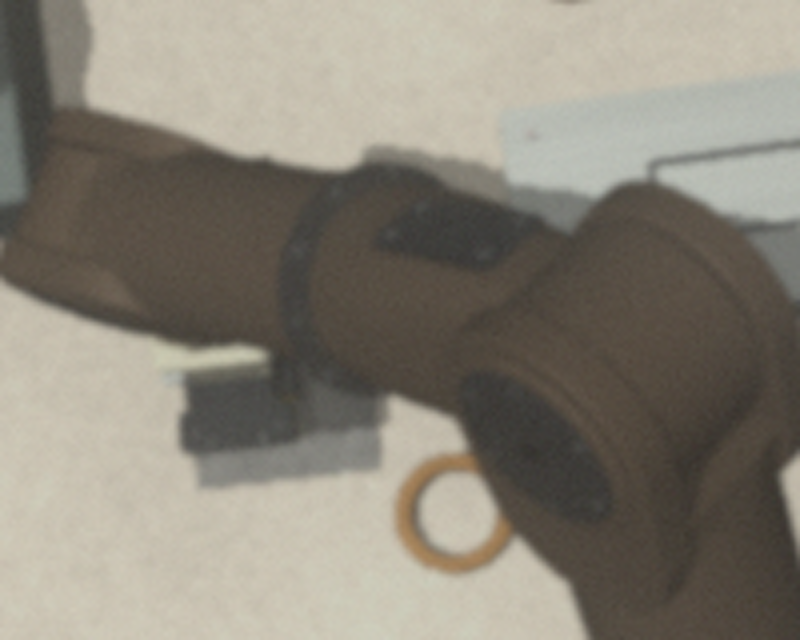

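Arm covers the mat from above; continue lowering 5.2 cm gently and release.

```bash
python3 -m handwheel '[{"tx":0,"ty":0,"tz":2,"wx":0,"wy":0,"wz":0,"claw":0.5},{"tx":0,"ty":0,"tz":3.5,"wx":0,"wy":0,"wz":0,"claw":0.5},{"tx":0,"ty":0,"tz":4.6,"wx":0,"wy":0,"wz":0,"claw":0.5},{"tx":0,"ty":0,"tz":5,"wx":0,"wy":0,"wz":0,"claw":0.5},{"tx":0,"ty":0,"tz":5.1,"wx":0,"wy":0,"wz":0,"claw":0.5},{"tx":0,"ty":0,"tz":5.1,"wx":0,"wy":0,"wz":0,"claw":0.5},{"tx":0,"ty":0,"tz":5.1,"wx":0,"wy":0,"wz":0,"claw":0.5}]'
python3 -m handwheel '[{"tx":0,"ty":0,"tz":0,"wx":0,"wy":0,"wz":0,"claw":1},{"tx":0,"ty":0,"tz":0,"wx":0,"wy":0,"wz":0,"claw":1},{"tx":0,"ty":0,"tz":0,"wx":0,"wy":0,"wz":0,"claw":1},{"tx":0,"ty":0,"tz":0,"wx":0,"wy":0,"wz":0,"claw":1},{"tx":0,"ty":0,"tz":0,"wx":0,"wy":0,"wz":0,"claw":1},{"tx":0,"ty":0,"tz":-3,"wx":0,"wy":0,"wz":0,"claw":1},{"tx":0,"ty":0,"tz":-7,"wx":0,"wy":0,"wz":0,"claw":1},{"tx":0,"ty":0,"tz":-11,"wx":0,"wy":0,"wz":0,"claw":1},{"tx":0,"ty":0,"tz":-15,"wx":0,"wy":0,"wz":0,"claw":1},{"tx":0,"ty":0,"tz":-19,"wx":0,"wy":0,"wz":0,"claw":1},{"tx":0,"ty":0,"tz":-20,"wx":0,"wy":0,"wz":0,"claw":1},{"tx":0,"ty":0,"tz":-20,"wx":0,"wy":0,"wz":0,"claw":1}]'
python3 - <<'E'
from h import *
C,im,d=grab("wrist"); P=cloud("wrist",C,d); cv2.imwrite("pics/w18.png",im)
x,y,z=P[...,0],P[...,1],P[...,2]
m=(x>.33)&(x<.58)&(y>.25)&(y<.46)&(z>.012)&(z<.03)
print("plate",cv2.minAreaRect((P[m][:,:2]*1000).astype(np.float32)),np.percentile(z[m],[5,50,95]))
go((s2w(-.293,0,.2),98.6))
E
```

```text
clock: 31.58
position: [0.4531, 0.3575, 0.0227]
ee_rot: [2.081, 2.353, 0.002]
force: [-0.5, 0.3, -1.3]
width: 0.687
clock: 32.58
position: [0.4538, 0.3586, 0.2257]
ee_rot: [2.081, 2.352, 0.01]
force: [0.9, 0.5, -1.6]
width: 0.999
plate ((454.4632568359375, 358.2763366699219), (64.35167694091797, 139.94845581054688), 7.089353084564209) [0.01526565 0.01647114 0.01771377]
t 32.63 tcp [0.4532 0.3575 0.2232] st [0.281  0.0435] yawY 7.0 F [ 0.5 -0.5 -0.4] w 0.996 q [-0.2   0.5  -0.81  1.67  0.39  1.14 -0.99]
   tx -57.26 ty 5.94 tz 2.26  w 0.1 -0.2 88.4  dist 57.6cm
```

View pics/w18.png

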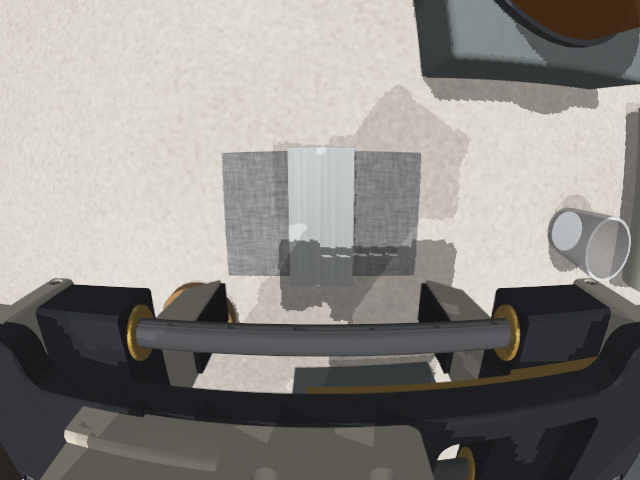

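```bash
python3 -c "
from h import *
go((s2w(-.330,0,.2),8.6))"
python3 -m handwheel '[{"tx":-40,"ty":4.1,"tz":1,"wx":0,"wy":0,"wz":-1.6,"claw":0},{"tx":-40,"ty":4.1,"tz":1,"wx":0,"wy":0,"wz":-1.6,"claw":0},{"tx":-40,"ty":4.1,"tz":1,"wx":0,"wy":0,"wz":-1.6,"claw":0},{"tx":-40,"ty":4.1,"tz":1,"wx":0,"wy":0,"wz":-1.6,"claw":0},{"tx":-40,"ty":4.1,"tz":1,"wx":0,"wy":0,"wz":-1.6,"claw":0},{"tx":-40,"ty":4.1,"tz":1,"wx":0,"wy":0,"wz":-1.6,"claw":0},{"tx":-40,"ty":4.1,"tz":1,"wx":0,"wy":0,"wz":-1.6,"claw":0},{"tx":-40,"ty":4.1,"tz":1,"wx":0,"wy":0,"wz":-1.6,"claw":0},{"tx":-40,"ty":4.1,"tz":1,"wx":0,"wy":0,"wz":-1.6,"claw":0},{"tx":-40,"ty":4.1,"tz":1,"wx":0,"wy":0,"wz":-1.6,"claw":0},{"tx":-40,"ty":4.1,"tz":1,"wx":0,"wy":0,"wz":-1.6,"claw":0},{"tx":-40,"ty":4.1,"tz":1,"wx":0,"wy":0,"wz":-1.6,"claw":0}]'
python3 -m handwheel '[{"tx":0,"ty":0,"tz":0,"wx":0,"wy":0,"wz":0,"claw":0},{"tx":0,"ty":0,"tz":0,"wx":0,"wy":0,"wz":0,"claw":0}]'
python3 -c "
from h import *
go((s2w(-.330,0,.2),8.6),(s2w(-.330,0,.062),8.6))"
```

```text
t 32.63 tcp [0.4532 0.3575 0.2232] st [0.281  0.0435] yawY 7.0 F [ 0.5 -0.5 -0.4] w 0.996 q [-0.2   0.5  -0.81  1.67  0.39  1.14 -0.99]
   tx -60.96 ty 6.04 tz 2.26  w 0.2 -0.1 -1.6  dist 61.3cm
clock: 33.63
position: [0.5414, -0.0374, 0.2097]
ee_rot: [-2.051, -2.376, 0.003]
force: [0.8, 1.5, -0.1]
width: 0.18
clock: 33.8
position: [0.5416, -0.0334, 0.2111]
ee_rot: [-2.044, -2.384, 0.0]
force: [0.2, 1.1, 0.3]
width: 0.038
t 33.8 tcp [ 0.5416 -0.0334  0.2111] st [-0.1187  0.0145] yawY 8.8 F [0.2 1.1 0.3] w 0.038 q [ 0.54  0.45 -0.79  1.77  0.35  1.08 -0.22]
   tx -21.13 ty 1.39 tz 1.09  w -0.1 -0.0 0.2  dist 21.2cm
   tx -21.15 ty 1.40 tz 14.89  w -0.1 -0.0 0.2  dist 25.9cm
```

```bash
python3 -m handwheel '[{"tx":-21,"ty":1.4,"tz":0,"wx":0,"wy":0,"wz":0,"claw":0},{"tx":-21,"ty":1.4,"tz":0,"wx":0,"wy":0,"wz":0,"claw":0},{"tx":-21,"ty":1.4,"tz":0,"wx":0,"wy":0,"wz":0,"claw":0},{"tx":-21,"ty":1.4,"tz":0,"wx":0,"wy":0,"wz":0,"claw":0},{"tx":-21,"ty":1.4,"tz":0,"wx":0,"wy":0,"wz":0,"claw":0},{"tx":-21,"ty":1.4,"tz":0,"wx":0,"wy":0,"wz":0,"claw":0},{"tx":-21,"ty":1.4,"tz":3,"wx":0,"wy":0,"wz":0,"claw":0},{"tx":-21,"ty":1.4,"tz":7,"wx":0,"wy":0,"wz":0,"claw":0},{"tx":-21,"ty":1.4,"tz":11,"wx":0,"wy":0,"wz":0,"claw":0},{"tx":-21,"ty":1.4,"tz":14.9,"wx":0,"wy":0,"wz":0,"claw":0},{"tx":-21,"ty":1.4,"tz":14.9,"wx":0,"wy":0,"wz":0,"claw":0},{"tx":-21,"ty":1.4,"tz":14.9,"wx":0,"wy":0,"wz":0,"claw":0}]'
python3 - <<'E'
from h import *
go((s2w(-.185,0,.062),8.6))
C,im,d=grab("wrist"); cv2.imwrite("pics/w19.png",im)
E
```

```text
clock: 34.8
position: [0.5866, -0.2387, 0.0616]
ee_rot: [-2.043, -2.381, 0.002]
force: [1.3, -0.2, 0.7]
width: 0.0
t 34.8 tcp [ 0.5866 -0.2387  0.0616] st [-0.3283  0.0007] yawY 8.8 F [ 1.3 -0.2  0.7] w 0.0 q [ 0.71  0.73 -0.64  1.68  0.53  0.91  0.01]
   tx 14.33 ty 0.11 tz -0.01  w -0.2 -0.1 0.2  dist 14.3cm
```

View pics/w19.png

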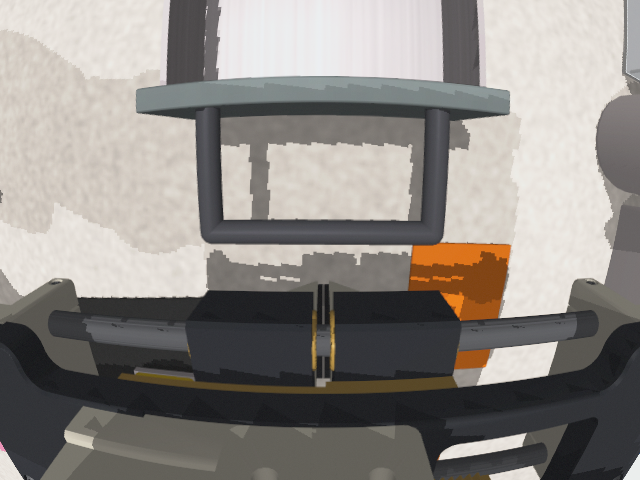

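```bash
python3 -m handwheel '[{"tx":1,"ty":0.1,"tz":0,"wx":0,"wy":0,"wz":0,"claw":0},{"tx":2,"ty":0.1,"tz":0,"wx":0,"wy":0,"wz":0,"claw":0},{"tx":3.2,"ty":0.1,"tz":0,"wx":0,"wy":0,"wz":0,"claw":0},{"tx":4.4,"ty":0.1,"tz":0,"wx":0,"wy":0,"wz":0,"claw":0},{"tx":5.6,"ty":0.1,"tz":0,"wx":0,"wy":0,"wz":0,"claw":0},{"tx":6.8,"ty":0.1,"tz":0,"wx":0,"wy":0,"wz":0,"claw":0},{"tx":8,"ty":0.1,"tz":0,"wx":0,"wy":0,"wz":0,"claw":0},{"tx":9.2,"ty":0.1,"tz":0,"wx":0,"wy":0,"wz":0,"claw":0},{"tx":10.4,"ty":0.1,"tz":0,"wx":0,"wy":0,"wz":0,"claw":0},{"tx":11.6,"ty":0.1,"tz":0,"wx":0,"wy":0,"wz":0,"claw":0},{"tx":12.6,"ty":0.1,"tz":0,"wx":0,"wy":0,"wz":0,"claw":0},{"tx":13.3,"ty":0.1,"tz":0,"wx":0,"wy":0,"wz":0,"claw":0}]'
python3 -m handwheel '[{"tx":0.3,"ty":0,"tz":0,"wx":0,"wy":0,"wz":0,"claw":0},{"tx":0.5,"ty":0,"tz":0,"wx":0,"wy":0,"wz":0,"claw":0},{"tx":0.5,"ty":0,"tz":0,"wx":0,"wy":0,"wz":0,"claw":0},{"tx":0.5,"ty":0,"tz":0,"wx":0,"wy":0,"wz":0,"claw":0}]'
python3 - <<'E'
from h import *
go()
C,im,d=grab("scene"); crop(im,250,150,400,310,3.7,"s20.png")
E
```

```text
clock: 35.85
position: [0.5683, -0.1071, 0.0627]
ee_rot: [-2.046, -2.383, -0.0]
force: [1.4, -1.1, 0.8]
width: 0.003
clock: 36.18
position: [0.5677, -0.1045, 0.0626]
ee_rot: [-2.049, -2.381, 0.001]
force: [0.3, -0.6, -0.4]
width: 0.003
t 36.18 tcp [ 0.5677 -0.1045  0.0626] st [-0.1928 -0.0007] yawY 8.6 F [ 0.3 -0.6 -0.4] w 0.003 q [ 0.54  0.66 -0.65  1.83  0.53  0.83 -0.23]
```

View pics/s20.png

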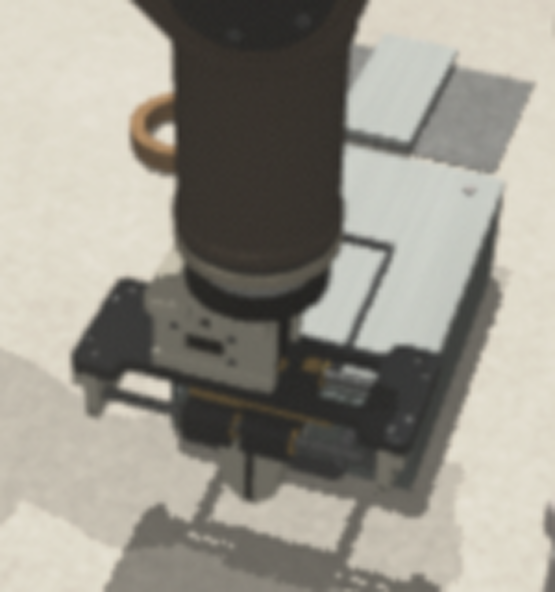

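```bash
python3 -m handwheel '[{"tx":0.3,"ty":0,"tz":0,"wx":0,"wy":0,"wz":0,"claw":0},{"tx":0.6,"ty":0,"tz":0,"wx":0,"wy":0,"wz":0,"claw":0},{"tx":0.6,"ty":0,"tz":0,"wx":0,"wy":0,"wz":0,"claw":0},{"tx":0.6,"ty":0,"tz":0,"wx":0,"wy":0,"wz":0,"claw":0}]'
python3 -m handwheel '[{"tx":0.2,"ty":0,"tz":0,"wx":0,"wy":0,"wz":0,"claw":0},{"tx":0.4,"ty":0,"tz":0,"wx":0,"wy":0,"wz":0,"claw":0},{"tx":0.4,"ty":0,"tz":0,"wx":0,"wy":0,"wz":0,"claw":0}]'
python3 -c "
from h import *
go()"
```

```text
clock: 36.57
position: [0.5668, -0.0983, 0.0626]
ee_rot: [-2.048, -2.382, 0.001]
force: [-0.6, -2.1, -1.5]
width: 0.002
clock: 36.82
position: [0.5667, -0.098, 0.0627]
ee_rot: [2.049, 2.377, -0.005]
force: [2.2, -12.3, -1.2]
width: 0.007
t 36.82 tcp [ 0.5667 -0.098   0.0627] st [-0.1863 -0.0007] yawY 8.5 F [  2.2 -12.3  -1.2] w 0.007 q [ 0.52  0.65 -0.65  1.84  0.53  0.83 -0.25]
```

Hit the stop (12 N at -0.186). Back off, rise and check.

```bash
python3 -m handwheel '[{"tx":-1,"ty":0,"tz":0,"wx":0,"wy":0,"wz":0,"claw":0},{"tx":-3,"ty":0,"tz":0,"wx":0,"wy":0,"wz":0,"claw":0},{"tx":-4,"ty":0,"tz":-3,"wx":0,"wy":0,"wz":0,"claw":0},{"tx":-7,"ty":-2,"tz":-7,"wx":0,"wy":0,"wz":0,"claw":0},{"tx":-10,"ty":-5,"tz":-11,"wx":0,"wy":0,"wz":0,"claw":0.3},{"tx":-12,"ty":-8,"tz":-14,"wx":0,"wy":0,"wz":0,"claw":0.3},{"tx":-12,"ty":-12,"tz":-17,"wx":0,"wy":0,"wz":0,"claw":0.3},{"tx":-12,"ty":-15,"tz":-18,"wx":0,"wy":0,"wz":0,"claw":0.3},{"tx":-12,"ty":-15,"tz":-18,"wx":0,"wy":0,"wz":0,"claw":0.3},{"tx":-12,"ty":-15,"tz":-18,"wx":0,"wy":0,"wz":0,"claw":0.3},{"tx":-12,"ty":-15,"tz":-18,"wx":0,"wy":0,"wz":0,"claw":0.3}]'
python3 - <<'E'
from h import *
go()
C,im,d=grab("scene"); cv2.imwrite("pics/s21.png",im)
C,im,d=grab("wrist"); P=cloud("wrist",C,d); cv2.imwrite("pics/w21.png",im); z=P[...,2]; S=w2s(P)
b=(abs(S[...,1])<.025)&(z>.055)&(z<.075)&(S[...,0]<-.145)&(S[...,0]>-.21); print("bar",np.percentile(S[b][:,0],[2,50,98]) if b.any() else None)
C,im,d=grab("top"); P=cloud("top",C,d); cv2.imwrite("pics/t21.png",im); x,y,z=P[...,0],P[...,1],P[...,2]
m=(x>.42)&(x<.56)&(y>-.42)&(y<-.28)&(z>.03)&(z<.06); print("scraper",m.sum(),np.nanmean(P[m],axis=0))
m=(x>.33)&(x<.58)&(y>.25)&(y<.46)&(z>.011)&(z<.03); print("plate",np.nanmean(P[m],axis=0))
for l in ["spray","spatula","tape","beaker","bracket","jar"]:
    for o in nets.cut_out(l,"top")[:1]:
        r=o["region"]; print(l,round(o["score"],2),np.nanmedian(P[r],axis=0).round(3))
E
```

```text
clock: 37.73
position: [0.4355, -0.2361, 0.2437]
ee_rot: [2.049, 2.378, -0.0]
force: [0.8, 1.1, -1.2]
width: 0.3
t 37.73 tcp [ 0.4355 -0.2361  0.2437] st [-0.3032  0.1497] yawY 8.5 F [ 0.8  1.1 -1.2] w 0.3 q [ 1.03  0.33 -0.81  1.83  0.27  1.09  0.27]
bar [-0.17559424 -0.17128267 -0.1656764 ]
scraper 0 [nan nan nan]
plate [0.44907097 0.35347011 0.01785861]
spray 0.81 [ 0.763 -0.115  0.13 ]
spatula 0.88 [ 0.68  -0.268  0.006]
tape 0.71 [0.323 0.228 0.021]
beaker 0.84 [0.753 0.386 0.051]
bracket 0.71 [ 0.307 -0.23   0.011]
jar 0.95 [0.724 0.154 0.097]<stdin>:7: RuntimeWarning: Mean of empty slice
```

View pics/s21.png

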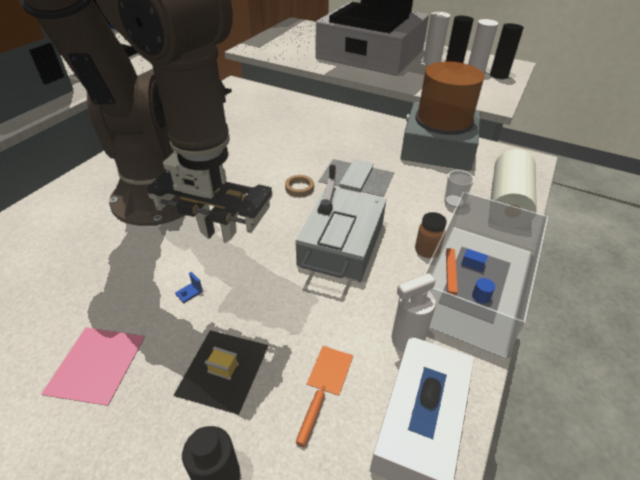

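View pics/w21.png

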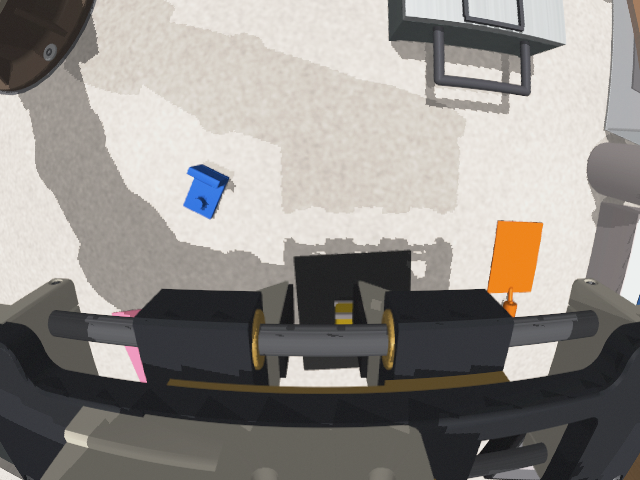

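View pics/t21.png

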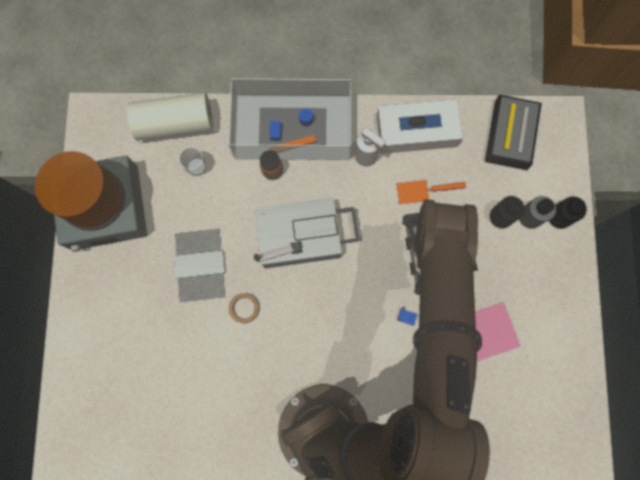

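```bash
python3 -c "
from cell import arm
print(arm.sign_off())"
```

```text
the job is handed in; nothing more can be done
None
```

The cleaning job is done and handed in at about 38 s of the 208 s allowed. No verdict came back, so the results below are my own checks.

I swung the lever shut, pulled the drawer open and pushed the four chips into it with two scraper strokes. Then I put the scraper on the black pad, swung the lever open, moved the plate to the grey mat and pushed the drawer shut.

**Last checks**
- **Chips:** all four were seen inside the drawer before I closed it. They cannot be seen now that it is shut, and none shows on the plate, deck or bench.
- **Drawer:** the handle came back about 119 mm from its open position, and I felt the shut stop at about 12 N.
- **Lever:** it was about 1.75 rad when I let go, and the final pictures show it open.
- **Plate:** it lies flat and face up, about 3 mm from the mat's centre.
- **Scraper:** it was about 2 mm from the pad's centre when I released it. The arm hid it from the top camera in the final check, so that measurement found nothing. The scene and wrist pictures still show it on the pad.
- **Bystanders:** all are within about 7 mm of where they started, which is within measurement error.

**Disturbances**
- The grip slackened while I was pulling the drawer. Its handle position showed it had still come fully open.
- The scraper was knocked about 3 cm before I picked it up, so I measured its position again first.

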